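# Put the honed scrapers away and mist them

## Robot

A 6-joint arm with a two-finger parallel gripper is mounted at the origin on a cart in front of the work surface, level with it; the furniture and walls round the work are solid. World frame = base frame: x ahead of the robot, y to its left, z up, the work surface at z = 0. Lengths are in mm, angles in rad, forces in N, time in s.
With the tool pointing down it reaches from about 350 to 775 mm from the base axis. Payload 7.3 kg.
Tool frame: the origin (TCP) lies at the very end of the fingers, on their centre line; the grasp point (between the pads) lies grip_point_offset behind it (grip_point_offset is the distance from the TCP to the grasp point, in mm); x points along the fingers, z is the direction in which the jaws open and shut, and the axes are right-handed (so a half turn about x gives the same grasp; the last joint's range is limited). The gripper opens to 92 mm and grips with 3 to 60 N. Pads are 19 mm wide; open, the fingers measure 130 mm over their backs; the gripper's body (75 mm by 190 mm) begins 47 mm behind the grasp point.
Start: joints at [1.012, 0.342, 1.524, -0, 1.275, -0.146], TCP at [210.605, 480.927, 226.741] pointing down, gripper open.
Joint ranges: [-2.53, 2.53], [-0.77, 2.02], [0.04, 2.7], [-1, 4.14], [0.28, 2.66], [-3.11, 3.11]. Speed limits (rad/s): [2.57, 2.57, 3.14, 3.14, 3.14, 3.14].

## Interface

Orientations are given as [roll, pitch, yaw] about the fixed x, y, z axes, in that order (R = Rz(yaw) Ry(pitch) Rx(roll)).
In Python, from plant import * gives the robot as it stands.
- The arm moves only by the tool send_rows, never from a script. Its argument "series" is text: rows parted by semicolons, each of 5 numbers parted by spaces: the gripper's target within -1 to 1 (fully open at 1, half-way at 0, shut at -1), then the shift along the tool's x, y, z in units of 30 mm (1.0 is 30 mm), then the turn about the tool's x in units of 5 degrees (1.0 is 5 degrees). A call has 1 to 8 rows; each row is the pose to reach, as a shift and turn from the pose commanded when the call began, along the tool's axes at that moment; what a row does not reach only later rows make up. A row lasts 1/8 s, in which the tool goes at most 62.5 mm and 10.7 degrees, less where a joint would pass 70% of its speed; a pose out of reach is approached as far as the arm can. A call with a gripper value outside its range is refused whole. The fingers move at their own pace and stop on an object; the grip force is fixed at half the most. Time passes only in rows, so rows that repeat a pose let the fingers close. It gives the time, the measured TCP pose, the force and the opening at its end, in the units of the state.
- get_obs(): the state, without advancing time (a new reading comes with each control period).
- capture(name): name is "side" or "top"; returns a dict with "pixels" (384x512x3 uint8, red, green, blue), "mtx" (3x3 intrinsics, pixels), "R" (3x3) and "t" (3): a world point X has camera coordinates R X + t. Camera axes: x right, y down, z forward; pixel columns grow to the right and rows downward; lengths in mm; the calibration is good to about 2 mm. A picture is of the moment at which its call begins. There is no depth.
- close_job(): hands the job in, once; it reports no verdict.
Trained networks look in a picture, given as the dict that the camera call returned (one of the last four; its "shot" number tells which), for a name from the list of things; names that differ only in an ending like _2 or _b are one class to them, and where a whole thing is asked for, a point or a joint stands for the part that bears it (a point fixed in the world has none). Each returns a list of dicts, best first, with "score" (0 to 1); they miss things now and then, are a little off and sometimes report something else, mostly with a low value. They report only what shows in the picture. A call takes as long as a camera call. They do not tell look-alikes from the thing itself.
- cut_out(picture, thing): "pixels" (384x512 bool, what is visible of it).
- place_of(picture, thing): "point" ([x, y, z] in mm, in world coordinates, good to about 4 mm: a listed point, or the origin of a listed thing).
The state is a dict: "time": time; "joint_positions": joint angles; "dq": joint speeds; "tau": joint torques, N m; "tool_pos": TCP position; "tcp_rot": TCP orientation; "contact_force": force on the tool from outside, world axes, zero at the start; "moment": the same for the moment, N m; "grip_width": finger opening in mm.
Only numpy, scipy, OpenCV 4.12 (cv2) and the standard library are available. Lean on these libraries where they do the work, as an engineer would, in place of code of your own. Each camera call takes 0.05 s, during which the arm holds its last target.

## Task

Honing is finished, so put the kit away: slide every scraper on the bench blade first and fully home into a free slot of the rack, one to a slot, and lay the oilstone flat in its grey tray. Then, with everything in place, mist the blades with rust guard: press the white cap of the spray can right down for a moment and let it come up again.

Things in the scene. Friction and masses are not known exactly. Their poses are not given: they have to be found in the camera images.
- rack: Fixed scraper rack: wooden deck 187 mm (x) by 330 (y), 14 thick, a green cover plate over its rear; cover top 32 mm above the worktop. Origin: on the worktop, mid-width. Scrapers are pushed along the rack's +x (away from the robot) over the deck into slots under the cover. Open deck from x = -110 mm to the slot mouths at x = +15; the slots end (stop) at x = +60.
- slot_0 (a point): Slot 0 of the rack (0 to 4 along the rack's +y, 64 mm apart): centre of its mouth. Each slot is a letter-box 50 mm wide and 8 mm high (4 mm above and below this point; its floor is the deck), 45 mm deep along +x. Axes as the rack's. All slots are alike and empty at the start; one scraper fits in each.
- slot_1 (a point): Slot 1 of the rack (0 to 4 along the rack's +y, 64 mm apart): centre of its mouth. Each slot is a letter-box 50 mm wide and 8 mm high (4 mm above and below this point; its floor is the deck), 45 mm deep along +x. Axes as the rack's. All slots are alike and empty at the start; one scraper fits in each.
- slot_2 (a point): Slot 2 of the rack (0 to 4 along the rack's +y, 64 mm apart): centre of its mouth. Each slot is a letter-box 50 mm wide and 8 mm high (4 mm above and below this point; its floor is the deck), 45 mm deep along +x. Axes as the rack's. All slots are alike and empty at the start; one scraper fits in each.
- slot_3 (a point): Slot 3 of the rack (0 to 4 along the rack's +y, 64 mm apart): centre of its mouth. Each slot is a letter-box 50 mm wide and 8 mm high (4 mm above and below this point; its floor is the deck), 45 mm deep along +x. Axes as the rack's. All slots are alike and empty at the start; one scraper fits in each.
- slot_4 (a point): Slot 4 of the rack (0 to 4 along the rack's +y, 64 mm apart): centre of its mouth. Each slot is a letter-box 50 mm wide and 8 mm high (4 mm above and below this point; its floor is the deck), 45 mm deep along +x. Axes as the rack's. All slots are alike and empty at the start; one scraper fits in each.
- scraper_0_grip (a point): scraper 0 (3 to 5 of five are present, all alike; lies flat, z up): centre of its wooden handle, half-way up, 12 mm above its underside. Handle 80 mm long (x), 24 wide, 24 high. A flat steel blade 44 mm wide, 3 thick and 75 long runs on to +x, flush with the handle's underside. About 100 g; balances 14 mm ahead of this point. Home in a slot, the handle lies on the open deck.
- scraper_0_tip (a point): Middle of the front edge of the blade of scraper 0, half-way through its thickness: 115 mm ahead of the handle's centre (+x) and 10.5 mm below it. Same axes. Blade home against the stop: this point is 45 mm past the slot's mouth.
- scraper_1_grip (a point): scraper 1 (3 to 5 of five are present, all alike; lies flat, z up): centre of its wooden handle, half-way up, 12 mm above its underside. Handle 80 mm long (x), 24 wide, 24 high. A flat steel blade 44 mm wide, 3 thick and 75 long runs on to +x, flush with the handle's underside. About 100 g; balances 14 mm ahead of this point. Home in a slot, the handle lies on the open deck.
- scraper_1_tip (a point): Middle of the front edge of the blade of scraper 1, half-way through its thickness: 115 mm ahead of the handle's centre (+x) and 10.5 mm below it. Same axes. Blade home against the stop: this point is 45 mm past the slot's mouth.
- scraper_2_grip (a point): scraper 2 (3 to 5 of five are present, all alike; lies flat, z up): centre of its wooden handle, half-way up, 12 mm above its underside. Handle 80 mm long (x), 24 wide, 24 high. A flat steel blade 44 mm wide, 3 thick and 75 long runs on to +x, flush with the handle's underside. About 100 g; balances 14 mm ahead of this point. Home in a slot, the handle lies on the open deck.
- scraper_2_tip (a point): Middle of the front edge of the blade of scraper 2, half-way through its thickness: 115 mm ahead of the handle's centre (+x) and 10.5 mm below it. Same axes. Blade home against the stop: this point is 45 mm past the slot's mouth.
- scraper_3_grip (a point): scraper 3 (3 to 5 of five are present, all alike; lies flat, z up): centre of its wooden handle, half-way up, 12 mm above its underside. Handle 80 mm long (x), 24 wide, 24 high. A flat steel blade 44 mm wide, 3 thick and 75 long runs on to +x, flush with the handle's underside. About 100 g; balances 14 mm ahead of this point. Home in a slot, the handle lies on the open deck.
- scraper_3_tip (a point): Middle of the front edge of the blade of scraper 3, half-way through its thickness: 115 mm ahead of the handle's centre (+x) and 10.5 mm below it. Same axes. Blade home against the stop: this point is 45 mm past the slot's mouth.
- scraper_4_grip (a point): scraper 4 (3 to 5 of five are present, all alike; lies flat, z up): centre of its wooden handle, half-way up, 12 mm above its underside. Handle 80 mm long (x), 24 wide, 24 high. A flat steel blade 44 mm wide, 3 thick and 75 long runs on to +x, flush with the handle's underside. About 100 g; balances 14 mm ahead of this point. Home in a slot, the handle lies on the open deck.
- scraper_4_tip (a point): Middle of the front edge of the blade of scraper 4, half-way through its thickness: 115 mm ahead of the handle's centre (+x) and 10.5 mm below it. Same axes. Blade home against the stop: this point is 45 mm past the slot's mouth.
- stone_center (a point): Oilstone, a brown and dark grey block 45 mm (its x) by 125 mm (its y) by 24 mm high, about 0.3 kg: its centre, half-way up.
- tray_floor (a point): Fixed grey tray for the oilstone, inside 139 mm (its x) by 59 mm (its y): centre of its floor, 3 mm above the table. The rim is 6 mm above the floor, 6 mm thick. The stone goes in flat, its long side along the tray's long side, either end first.
- cap_top (a point): Fixed spray can on a foot, 54 mm in diameter, with a white push cap 26 mm in diameter on top: centre of the cap's top, 177 mm above the table; the can stands to the left of the rack. The cap moves straight down.
- spray_cap (a joint): How far the spray cap is pressed, m: 0 = up, 0.006 = right down. A spring lifts it again; it takes about 2 N to start and 5 N to press right down.
Not all that is in view belongs to the job. Leave any green look-alike of the part that bears stone_center alone.

How it is judged:
By the outcome, as a careful person would: the job done as asked, in the order asked, and still so for the second after the job is handed in, with the robot touching nothing.
Of scraper_0, scraper_1, scraper_2, scraper_3, scraper_4 only 3 to 5 are there at a start; the rules pass over those that are not, and their reading is None.
At some moment in a run one of scraper_0, scraper_1, scraper_2, scraper_3, scraper_4, stone may be knocked a few centimetres aside while the robot is not near it.
Once in a run the grip may slacken for a moment while it holds something.
It also fails if it takes over 210 s, if anything falls off the work surface, if the arm or the gripper's body presses on something with over 40 N, if the wrist force passes 120 N, or if a joint passes its speed limit or range.

## Working session

There is one attempt and no reset: what is moved stays moved. The work goes in short steps, Python scripts to look and compute and a tool call to move; the robot and the scene stay as the last step left them, time stands still between calls to the robot, and variables do not carry over. Pictures are saved under pics/ and viewed, and the job is handed in when it is done.

Besides the shell and the picture viewer there is one more tool, called as name(argument=value, ...) on one line, values as JSON. send_rows: Moves the arm, as the interface text tells. Its arguments: {"type":"object","properties":{"series":{"type":"string"}},"required":["series"]}

```bash
ls; mkdir -p pics
python3 - <<'E'
from plant import *
import cv2
o=get_obs();print(o)
for n in("side","top"):
    c=capture(n);cv2.imwrite(f"pics/{n}0.png",c["pixels"][:,:,::-1]);print(n,c["shot"],c["mtx"],c["R"],c["t"])
    for th in["rack","slot_0","slot_4","scraper_0_grip","scraper_0_tip","stone_center","tray_floor","cap_top"]:
        print(th,[(round(d["score"],2),[round(v) for v in d["point"]]) for d in place_of(c,th)])
E
```

```text
pics
{'time': 0.0, 'joint_positions': array([ 1.01200530e+00,  3.42756869e-01,  1.52498982e+00,  5.35608117e-06,
        1.27541480e+00, -1.45966885e-01]), 'dq': array([-0.00150068, -0.00033489, -0.00074432,  0.00100882,  0.00027314,
       -0.00054199]), 'tau': array([-1.50230029e-03, -4.31237984e+01, -2.44220102e+01,  7.17254123e-02,
        5.59319579e-02, -8.06133494e-05]), 'tool_pos': array([210.37691617, 480.56963843, 226.03673981]), 'tcp_rot': array([ 2.99236116,  1.56922748, -2.13285352]), 'contact_force': array([-0.563805  , -1.14701307, -0.37049203]), 'moment': array([-0.02246844,  0.04810122,  0.03972674]), 'grip_width': 91.68470090689763}
side 1 [[457.48594917   0.         247.8946742 ]
 [  0.         457.48594917 197.63228312]
 [  0.           0.           1.        ]] [[ 0.84406607 -0.53578452  0.02207761]
 [-0.34531862 -0.57458538 -0.74202876]
 [ 0.410253    0.61869749 -0.6700044 ]] [-479.77292158  234.94842093 1652.90734002]
rack [(0.87, [626, -31, 2])]
slot_0 [(0.93, [656, 94, 18]), (0.83, [638, -33, 20]), (0.75, [627, -160, 20]), (0.62, [647, 29, 19]), (0.61, [633, 
[... 534 characters left out ...]
4 -0.00546777]
 [-0.99796354  0.00873274 -0.06318637]
 [ 0.06323095  0.00492563 -0.99798677]] [ -76.34291799  517.30495058 1486.0890162 ]
rack [(0.66, [624, -33, 2])]
slot_0 [(0.93, [631, -164, 15]), (0.87, [655, 92, 20]), (0.8, [639, -38, 19]), (0.78, [649, 32, 18]), (0.6, [631, -103, 16]), (0.45, [401, -495, 0])]
slot_4 [(0.93, [631, -164, 15]), (0.87, [655, 92, 20]), (0.8, [639, -38, 19]), (0.78, [649, 32, 18]), (0.6, [631, -103, 16]), (0.45, [401, -495, 0])]
scraper_0_grip [(0.36, [655, 90, 18])]
scraper_0_tip []
stone_center [(0.92, [400, 360, 10])]
tray_floor [(0.8, [593, 368, 5]), (0.23, [631, -164, 12])]
cap_top [(0.64, [644, 31, 17]), (0.39, [598, 214, 177]), (0.24, [624, -33, -1])]
```

View pics/side0.png

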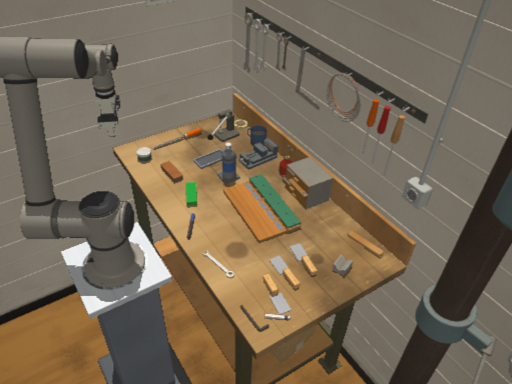

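View pics/top0.png

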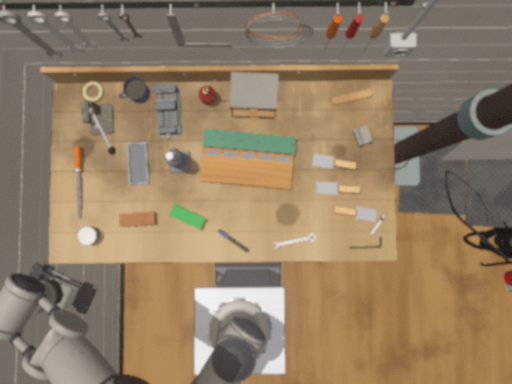

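```bash
cat > h.py <<'E'
from plant import *
import numpy as np, cv2
def ray(c,u,v,z):
    d=c["R"].T@np.linalg.inv(c["mtx"])@np.array([u,v,1.]);o=-c["R"].T@c["t"]
    return o+d*(z-o[2])/d[2]
def proj(c,X):
    p=c["mtx"]@(c["R"]@np.array(X,float)+c["t"]);return p[:2]/p[2]
def crop(c,u0,v0,u1,v1,s,name):
    im=cv2.resize(c["pixels"][v0:v1,u0:u1,::-1],None,fx=s,fy=s,interpolation=cv2.INTER_CUBIC);cv2.imwrite("pics/"+name,im)
E
python3 - <<'E'
from h import *
c=capture("top");crop(c,270,80,400,260,4,"a1.png") if 0 else crop(c,300,80,400,255,3,"a1.png")
crop(c,60,110,310,260,3,"a2.png")
s=capture("side");crop(s,230,200,400,340,4,"a3.png")
E
```

```text
(no output)
```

View pics/a1.png

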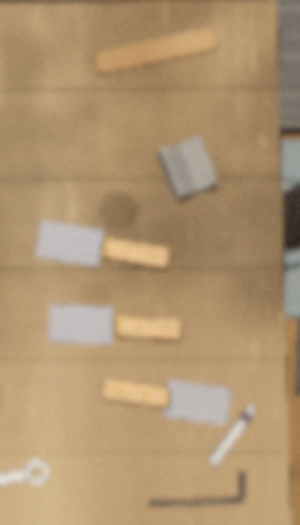

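View pics/a2.png

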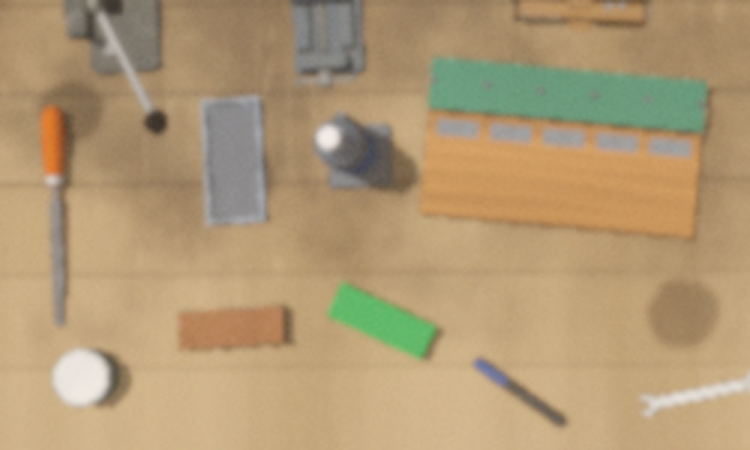

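View pics/a3.png

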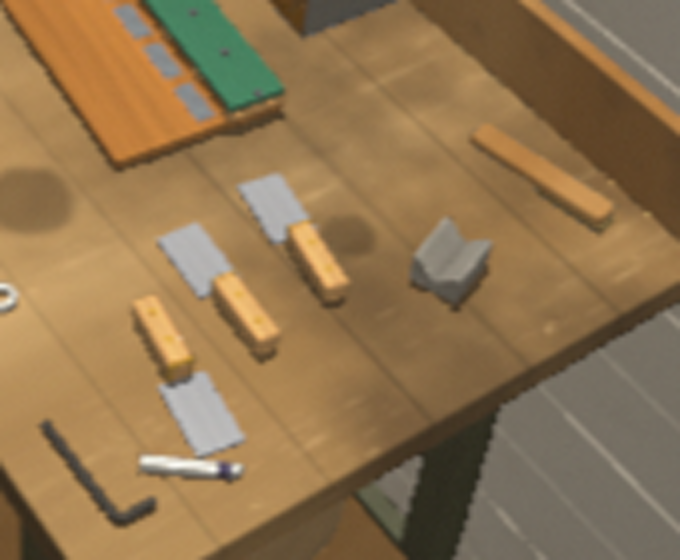

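Run:
```python
from h import *
import plant
print([n for n in dir(plant) if not n.startswith('_')])
try: print(grip_point_offset)
except Exception as e: print(e)
from scipy.spatial.transform import Rotation as Ro
o=get_obs();print(Ro.from_euler('xyz',o['tcp_rot']).as_matrix().round(3), o['time'])
t=capture("top");s=capture("side")
def tri(a,b):
    A=[];B=[]
    for c,(u,v) in((t,a),(s,b)):
        P=c["mtx"]@np.c_[c["R"],c["t"]]
        for r,k in((0,u),(1,v)): q=P[r]-k*P[2];A.append(q[:3]);B.append(-q[3])
    return np.linalg.lstsq(np.array(A),np.array(B),rcond=None)[0].round()
print("knob",tri((111,150),(210,137)))
for th in["scraper_0_grip","stone_center","tray_floor","rack"]:
  for c,n in((t,"top"),(s,"side")):
    for d in cut_out(c,th):
        m=d["pixels"].astype(np.uint8);ys,xs=np.nonzero(m)
        if len(xs)<5: continue
        r=cv2.minAreaRect(np.c_[xs,ys].astype(np.float32)); print(th,n,round(d["score"],2),len(xs),np.round(r[0],1),np.round(r[1],1),round(r[2],1), ray(c,*r[0],12)[:2].round())
for n,g,e in(("A",(346,164.5),(323,161)),("B",(349.5,189.5),(327,188)),("C",(345,211),(366.5,214.5))):
    print(n,ray(t,*g,20),ray(t,*e,3))
```

```text
['Unreachable', 'capture', 'close_job', 'cut_out', 'get_obs', 'grip_point_offset', 'place_of']
18.8
[[ 0.    -0.916  0.401]
 [ 0.     0.401  0.916]
 [-1.    -0.     0.   ]] 1.0
knob [637. 444.  60.]
scraper_0_grip top 0.74 868 [137.2 163.3] [42.6 20.8] 85.9 [595. 367.]
stone_center top 0.65 396 [337. 187.] [12. 42.] 90.0 [ 503. -350.]
stone_center top 0.59 432 [136.6 218.3] [12.6 35.8] 85.2 [397. 367.]
stone_center top 0.58 485 [186.8 216. ] [36.3 13.6] 25.6 [404. 187.]
stone_center side 0.82 265 [190.3 193.4] [23.7 11.4] 84.8 [399. 185.]
stone_center side 0.65 222 [170.9 171. ] [23.9  9.7] 48.0 [393. 362.]
tray_floor top 0.63 811 [137.4 162.9] [41.8 20.1] 87.4 [596. 366.]
tray_floor side 0.76 298 [208.4 158.5] [11.1 29.7] 68.7 [580. 358.]
tray_floor side 0.28 366 [284.7 272.3] [38.2 11.6] 53.1 [ 492. -363.]
rack top 0.64 4868 [247.3 158.6] [93.4 53.3] 4.8 [608. -30.]
rack top 0.35 458 [137.1 218.3] [12.6 36.7] 85.8 [397. 365.]
rack side 0.79 2976 [261.7 207.2] [75.3 47.9] 54.9 [609. -41.]
rack side 0.74 432 [274.2 293.5] [42.3 12.8] 60.3 [ 408. -419.]
A [ 582.7627314  -382.59760146   20.        ] [ 598.05199493 -303.17985892    3.        ]
B [ 493.30084593 -393.15029735   20.        ] [ 500.22163675 -315.84362328    3.        ]
C [ 417.12940438 -375.5647789    20.        ] [ 403.91864396 -455.52422412    3.        ]
```

Run:
```python
from h import *
from collections import defaultdict
acc=defaultdict(list)
for k in range(6):
  for n in("top","side"):
    c=capture(n)
    for th in["slot_0","stone_center","tray_floor","cap_top","rack"]:
        for d in place_of(c,th):
            if d["score"]>.3: acc[th,n,tuple(np.round(np.array(d["point"])/32))].append(d["point"])
for k,v in acc.items():
    if len(v)>1: print(k[:2],len(v),np.mean(v,0).round(1),np.std(v,0).round(1))
t=capture("top")
S=6
im=cv2.resize(t["pixels"],None,fx=S,fy=S,interpolation=cv2.INTER_CUBIC)
hsv=cv2.cvtColor(im,cv2.COLOR_RGB2HSV)
def px(u,v): return t["pixels"][v,u],cv2.cvtColor(t["pixels"][v:v+1,u:u+1],cv2.COLOR_RGB2HSV)[0,0]
for nm,u,v in(("bladeA",322,161),("handleA",346,165),("table",340,175),("table2",300,200),("plate",230,155),("deck",240,170),("stone",138,218),("table3",138,205),("tray",137,165)):print(nm,*px(u,v))
```

```text
('slot_0', 'top') 4 [639.1 -37.6  18.7] [1.3 1.3 1.2]
('slot_0', 'top') 6 [ 631.2 -164.7   12.6] [0.5 1.2 0.9]
('slot_0', 'top') 5 [ 633.5 -102.9   14.6] [1.4 1.4 1.7]
('slot_0', 'top') 4 [653.1  89.2  19.3] [0.4 3.5 1.1]
('stone_center', 'top') 6 [403.3 181.6   9.6] [1.5 2.5 0.9]
('stone_center', 'top') 6 [398.1 359.5  12.2] [1.2 0.8 0.8]
('tray_floor', 'top') 4 [594.2 369.8   4.9] [1.2 0.9 1.3]
('cap_top', 'top') 5 [599.  215.3 177.6] [1.  1.  0.7]
('rack', 'top') 5 [621.9 -32.9   1.8] [0.7 1.7 2.1]
('slot_0', 'side') 5 [654.   93.6  18.7] [0.6 1.3 1.4]
('slot_0', 'side') 6 [645.8  28.7  19.3] [0.7 1.7 1.5]
('slot_0', 'side') 6 [636.9 -35.4  20.6] [1.3 1.5 0.9]
('slot_0', 'side') 4 [ 625.6 -160.8   20.4] [1.6 1.2 1. ]
('slot_0', 'side') 6 [ 634.1 -100.1   18.1] [1.1 1.5 1.4]
('stone_center', 'side') 6 [393.9 357.8  12.9] [1.4 1.8 0.9]
('stone_center', 'side') 6 [405.6 183.7  10.2] [1.  1.8 1.2]
('cap_top', 'side') 6 [603.7 212.9 177.8] [1.5 1.  1.5]
('slot_0', 'top') 5 [645.2  30.3  18.3] [1.6 1.5 0.6]
('tray_floor', 'side') 5 [595.7 363.1   3.6] [1.  1.  1.2]
('rack', 'side') 5 [625.6 -31.7   2.5] [0.9 0.8 1.3]
('slot_0', 'top') 2 [638.7 -36.2  15.4] [0.3 0.  0.2]
('slot_0', 'side') 2 [ 623.5 -160.5   22.1] [0.1 0.3 1.4]
bladeA [194 191 191] [  0   4 194]
handleA [231 194 146] [ 17  94 231]
table [168 137  99] [ 17 105 168]
table2 [182 153 113] [ 17  97 182]
plate [162 158 157] [  6   8 162]
deck [201 150  91] [ 16 140 201]
stone [183 131  88] [ 14 132 183]
table3 [203 174 132] [ 18  89 203]
tray [142 139 140] [170   5 142]
```

```bash
cat > fit.py <<'E'
from h import *
from scipy.optimize import minimize
S=6
def up(c): return cv2.resize(c["pixels"],None,fx=S,fy=S,interpolation=cv2.INTER_CUBIC)
def P(c,X): return (proj(c,X)+.5)*S-.5
def unP(c,u,v,z): return ray(c,(u+.5)/S-.5,(v+.5)/S-.5,z)
def comp(mask,cen,r=200):
    n,l,st,ce=cv2.connectedComponentsWithStats(mask.astype(np.uint8))
    k=min(range(1,n),key=lambda i:np.hypot(*(ce[i]-cen))+(1e6 if st[i,4]<300 else 0))
    return l==k
def sil(c,shape,boxes,x,y,yaw):
    """boxes: (cx,cy,z0,z1,lx,ly) in the body frame"""
    m=np.zeros(shape,np.uint8);cs,sn=np.cos(yaw),np.sin(yaw)
    for cx,cy,z0,z1,lx,ly in boxes:
        p=[]
        for a in(-.5,.5):
            for b in(-.5,.5):
                for z in(z0,z1):
                    X=cx+a*lx;Y=cy+b*ly
                    p.append(P(c,[x+cs*X-sn*Y,y+sn*X+cs*Y,z]))
        h=cv2.convexHull(np.float32(p));cv2.fillConvexPoly(m,np.round(h*16).astype(np.int32),1,shift=4)
    return m>0
def fit(c,mask,boxes,x0):
    def f(q):
        m=sil(c,mask.shape,boxes,q[0],q[1],q[2]/50);return (m^mask).sum()/mask.sum()
    x0=[x0[0],x0[1],x0[2]*50]
    r=minimize(f,x0,method="Nelder-Mead",options=dict(initial_simplex=[x0]+[list(np.add(x0,d)) for d in([6,0,0],[0,6,0],[0,0,5])],xatol=.1,fatol=1e-4))
    return r.x[0].round(1),r.x[1].round(1),round(r.x[2]/50,3),round(r.fun,3)
SCR=[(0,0,0,24,80,24),(77.5,0,0,3,75,44)]
def scr_boxes(z=0): return [(0,0,z,24+z,80,24),(77.5,0,z,3+z,75,44)]
E
python3 - <<'E'
from fit import *
for n in("top","side"):
    t=capture(n)
    im=up(t);hsv=cv2.cvtColor(im,cv2.COLOR_RGB2HSV);f=im.astype(int)
    out=im.copy()
    blade=(hsv[...,1]<45)&(hsv[...,2]>140); hand=(f[...,0]>212)&(hsv[...,1]>60)
    stone=(hsv[...,1]>115)&(f[...,2]<105)
    for nm,g,y in(("A",(585,-382),1.7),("B",(494,-393),1.6),("C",(417,-376),-1.7)):
        d=np.array([np.cos(y),np.sin(y)])
        mb=comp(blade,P(t,[*(np.array(g)+80*d),3]))
        mh=comp(hand,P(t,[*g,16]))
        b=unP(t,*np.argwhere(mb).mean(0)[::-1],3)[:2]
        h=unP(t,*np.argwhere(mh).mean(0)[::-1],18)[:2]
        v=b-h;print(n,nm,"blade c",b.round(1),mb.sum(),"handle c",h.round(1),mh.sum(),"dist(77.5)",np.hypot(*v).round(1),"yaw",np.arctan2(v[1],v[0]).round(3))
        m=mb|mh; m=cv2.morphologyEx(m.astype(np.uint8),cv2.MORPH_CLOSE,np.ones((9,9)))>0
        print("   fit",fit(t,m,SCR,(*g,y)))
        out[m]=out[m]//2+np.array([0,127,0],np.uint8)
    ms=comp(stone,P(t,[398,362,20]));print("stone",ms.sum(),fit(t,ms,[(0,0,0,24,45,125)],(398,362,0.05)))
    out[ms]=out[ms]//2+np.array([0,0,127],np.uint8)
    tr=comp((hsv[...,1]<40)&(hsv[...,2]>90),P(t,[595,366,5]))
    print("tray",tr.sum(),fit(t,tr,[(0,0,0,9,151,71)],(595,366,0.0)))
    out[tr]=out[tr]//2+np.array([127,0,0],np.uint8)
    cv2.imwrite(f"pics/m_{n}.png",cv2.resize(out,(768,576),interpolation=cv2.INTER_AREA)[:,:,::-1])
E
```

```text
top A blade c [ 599.1 -302. ] 9646 handle c [ 586.1 -379.1] 3294 dist(77.5) 78.2 yaw 1.403
   fit (np.float64(586.5), np.float64(-377.5), np.float64(1.402), np.float64(0.267))
top B blade c [ 501.4 -314. ] 9500 handle c [ 496.8 -391.8] 3514 dist(77.5) 77.9 yaw 1.512
   fit (np.float64(496.8), np.float64(-391.2), np.float64(1.508), np.float64(0.218))
top C blade c [ 406.3 -452.7] 8994 handle c [ 419.9 -374.2] 3810 dist(77.5) 79.6 yaw -1.741
   fit (np.float64(418.3), np.float64(-375.3), np.float64(-1.724), np.float64(0.19))
stone 14802 (np.float64(394.7), np.float64(363.8), np.float64(0.061), np.float64(0.165))
tray 30711 (np.float64(596.8), np.float64(367.9), np.float64(0.057), np.float64(0.019))
side A blade c [ 598.5 -300.7] 5639 handle c [ 588.1 -379. ] 2915 dist(77.5) 79.0 yaw 1.439
   fit (np.float64(584.8), np.float64(-376.1), np.float64(1.364), np.float64(0.482))
side B blade c [ 499.8 -313.9] 6163 handle c [ 498.4 -392.4] 3283 dist(77.5) 78.6 yaw 1.553
   fit (np.float64(495.3), np.float64(-389.5), np.float64(1.49), np.float64(0.474))
side C blade c [ 406.3 -456.8] 8606 handle c [ 421.7 -373.9] 3414 dist(77.5) 84.3 yaw -1.754
   fit (np.float64(420.8), np.float64(-378.9), np.float64(-1.742), np.float64(0.394))
stone 3081 (np.float64(404.2), np.float64(380.3), np.float64(-0.364), np.float64(3.642))
tray 11585 (np.float64(597.1), np.float64(370.3), np.float64(0.065), np.float64(0.427))
```

View pics/m_top.png

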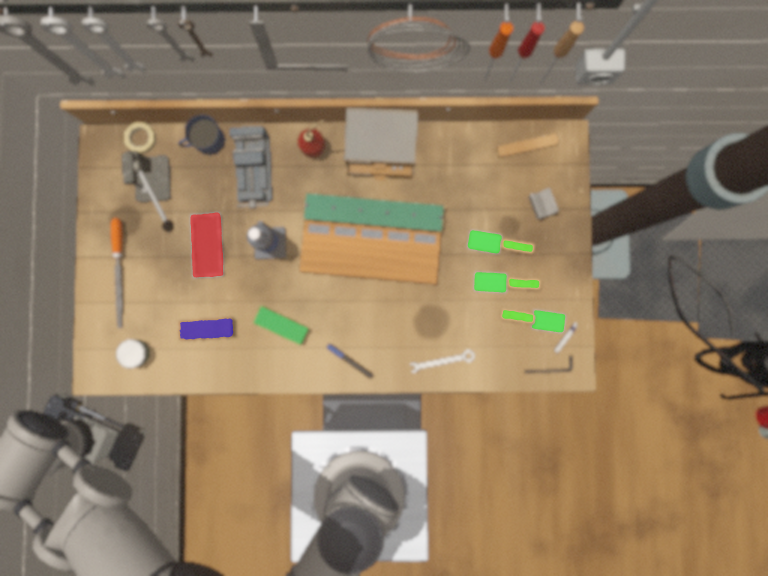

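View pics/m_side.png

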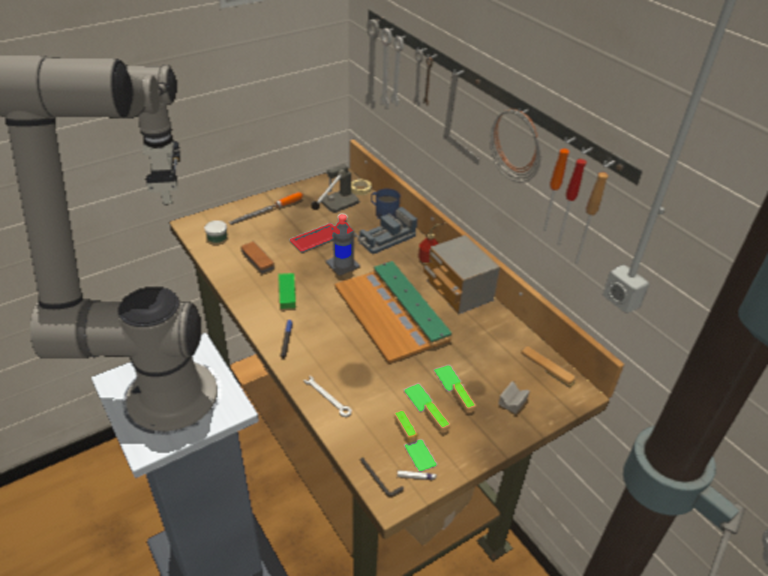

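Run:
```python
from fit import *
for n in("top","side"):
    t=capture(n)
    im=up(t);hsv=cv2.cvtColor(im,cv2.COLOR_RGB2HSV);f=im.astype(int)
    g=comp((hsv[...,0]>60)&(hsv[...,0]<100)&(hsv[...,1]>60),P(t,[670,-33,32]))
    print("cover",g.sum(),fit(t,g,[(46,0,18,32,62,330)],(624,-33,-.095)), "top only",fit(t,g,[(46,0,32,32,62,330)],(624,-33,-.095)))
    w=(hsv[...,1]>125)&(hsv[...,0]<18)&(f[...,0]>150)
    w=comp(w,P(t,[570,-30,14]))
    pl=(hsv[...,1]<70)
    cs=[]
    for k in range(5):
        a=np.array([632,-34])+ (k-2)*64*np.array([.095,.995])
        m=comp(pl&(hsv[...,0]<60)|pl&(hsv[...,1]<30),P(t,[*a,14]))
        cs.append(unP(t,*np.argwhere(m).mean(0)[::-1],14)[:2]);print(k,cs[-1].round(1),m.sum())
    cs=np.array(cs);p=np.polyfit(np.arange(-2,3),cs,1);print("plates",p.round(2))
    m=(w|g|cv2.dilate(pl.astype(np.uint8),np.ones((3,3)))>0)&cv2.dilate((w|g).astype(np.uint8),np.ones((25,25))).astype(bool)
    m=cv2.morphologyEx((w|g).astype(np.uint8),cv2.MORPH_CLOSE,np.ones((61,61)))>0
    print("rack",m.sum(),fit(t,m,[(-16.5,0,0,14,187,330),(46,0,0,32,62,330)],(624,-33,-.095)))
    out=im.copy();out[m]=out[m]//2+np.array([127,0,0],np.uint8)
    mm=sil(t,m.shape,[(-16.5,0,0,14,187,330),(46,0,0,32,62,330)],*fit(t,m,[(-16.5,0,0,14,187,330),(46,0,0,32,62,330)],(624,-33,-.095))[:3])
    e=cv2.Canny(mm.astype(np.uint8)*255,50,100)>0;out[cv2.dilate(e.astype(np.uint8),np.ones((3,3)))>0]=[0,0,255]
    cv2.imwrite(f"pics/r_{n}.png",cv2.resize(out[600:1500,1000:2000],None,fx=.7,fy=.6)[:,:,::-1])
```

```text
cover 47710 (np.float64(624.0), np.float64(-30.1), np.float64(-0.095), np.float64(0.259)) top only (np.float64(622.4), np.float64(-28.5), np.float64(-0.101), np.float64(0.221))
0 [ 606.6 -158.2] 2621
1 [613.1 -94.4] 2554
2 [619.4 -30.7] 2570
3 [625.5  32.9] 2589
4 [631.9  96.6] 2597
plates [[  6.31  63.68]
 [619.3  -30.76]]
rack 142716 (np.float64(620.1), np.float64(-31.8), np.float64(-0.099), np.float64(0.236))
cover 28305 (np.float64(624.9), np.float64(-25.1), np.float64(-0.111), np.float64(0.211)) top only (np.float64(619.9), np.float64(-36.0), np.float64(-0.1), np.float64(0.054))
0 [ 606.2 -160.7] 1466
1 [612.7 -96.5] 1325
2 [618.8 -32.8] 1277
3 [624.9  31. ] 1188
4 [631.   94.1] 1121
plates [[  6.18  63.72]
 [618.75 -33.  ]]
rack 94446 (np.float64(624.9), np.float64(-23.3), np.float64(-0.104), np.float64(0.101))
```

View pics/r_top.png

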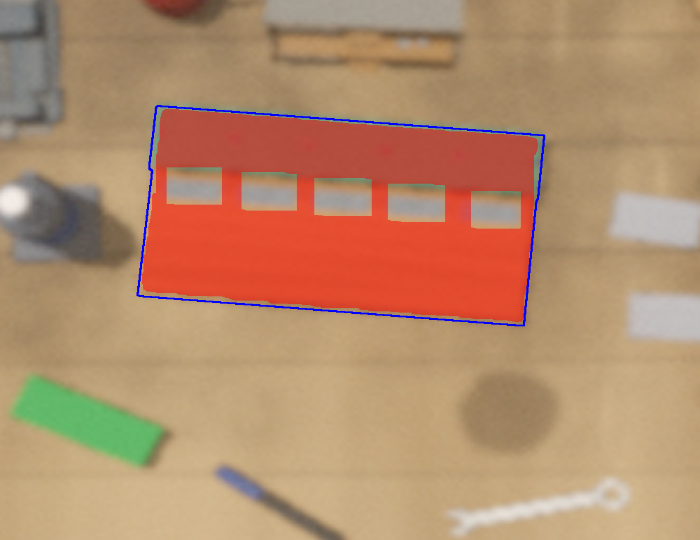

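```bash
cat >> h.py <<'E'
from scipy.spatial.transform import Rotation as Ro
def plan(x,y,z,phi):
    o=get_obs();R=Ro.from_euler('xyz',o['tcp_rot']).as_matrix();p=o['tool_pos']
    d=R.T@(np.array([x,y,z])-p)/30
    ph=np.arctan2(R[1,2],R[0,2]);tn=(ph-phi+np.pi)%(2*np.pi)-np.pi
    print("t%.2f"%o['time'],"pos",p.round(1),"phi %.3f"%ph,"tilt %.3f"%np.hypot(R[0,0],R[1,0]),"F",o['contact_force'].round(1),"w %.1f"%o['grip_width'])
    print("SHIFT",d.round(2),"TURN %.2f"%(np.degrees(tn)/5),"q6->%.2f"%(np.arctan2(y,x)-phi),"rows~%.1f"%max(np.linalg.norm(d)*30/62.5,abs(np.degrees(tn))/10.7))
E
python3 -c "
from h import *
plan(396,361,60,.061)"
```

```text
t5.35 pos [210.6 480.9 226.7] phi 1.158 tilt 0.000 F [-0.2 -0.   0. ] w 91.7
SHIFT [ 5.56 -7.26 -1.18] TURN 12.57 q6->0.68 rows~5.9
```

send_rows(series="1 5.56 -7.26 -1.18 12.57;1 5.56 -7.26 -1.18 12.57;1 5.56 -7.26 -1.18 12.57;1 5.56 -7.26 -1.18 12.57;1 5.56 -7.26 -1.18 12.57;1 5.56 -7.26 -1.18 12.57;1 5.56 -7.26 -1.18 12.57;1 5.56 -7.26 -1.18 12.57")

```text
time: 6.35
tool_pos: [395.9, 361.4, 60.2]
tcp_rot: [0.63, 1.57, 0.695]
contact_force: [-0.1, 0.1, 0.3]
grip_width: 91.8
```

```bash
python3 -c "
from h import *
plan(396,361,9,.061)
t=capture('top');crop(t,80,180,240,260,4,'b1.png')
s=capture('side');crop(s,100,110,260,230,4,'b2.png')"
```

```text
t6.35 pos [395.9 361.4  60.2] phi 0.065 tilt 0.001 F [-0.1  0.1  0.3] w 91.8
SHIFT [ 1.71 -0.02  0.  ] TURN 0.04 q6->0.68 rows~0.8
```

View pics/b1.png

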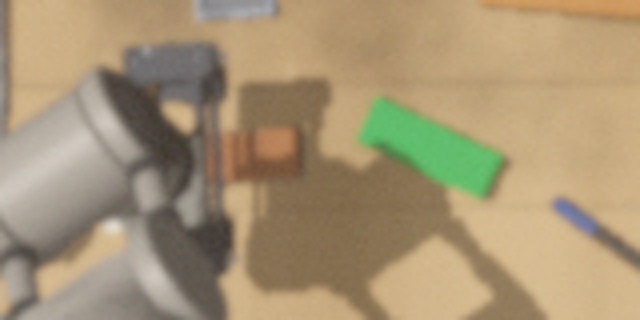

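View pics/b2.png

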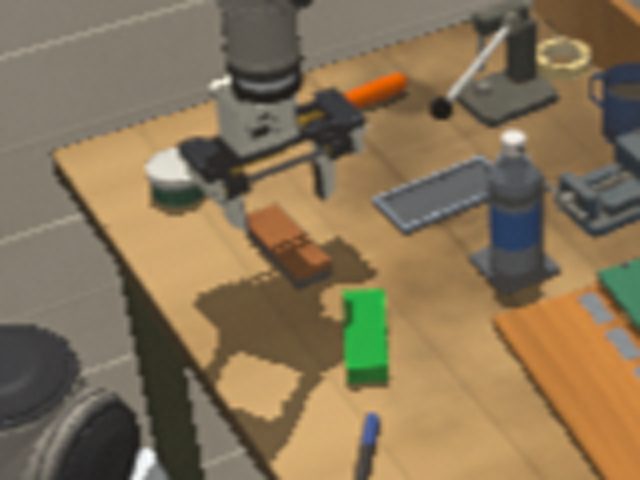

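send_rows(series="1 1 0 0 0;1 1.7 0 0 0;1 1.7 0 0 0;-1 1.7 0 0 0;-1 1.7 0 0 0;-1 1.7 0 0 0;-1 1.7 0 0 0;-1 1.7 0 0 0")

```text
time: 7.45
tool_pos: [396.0, 361.2, 9.1]
tcp_rot: [0.517, 1.57, 0.578]
contact_force: [4.5, -0.1, -0.0]
grip_width: 46.5
```

send_rows(series="-1 0 0 0 0;-1 0 0 0 0;-1 -1 0 0 0;-1 -2 0 0 0;-1 -2 0 0 0")

```text
time: 8.07
tool_pos: [396.8, 361.8, 70.2]
tcp_rot: [0.568, 1.567, 0.629]
contact_force: [0.1, 0.2, -4.0]
grip_width: 44.8
```

```bash
python3 -c "
from h import *
plan(596.5,368,60,1.628)
t=capture('top');crop(t,80,160,240,260,4,'b3.png')
s=capture('side');crop(s,100,110,260,230,4,'b4.png')"
```

```text
t8.07 pos [396.8 361.8  70.2] phi 0.061 tilt 0.004 F [ 0.1  0.2 -4. ] w 44.8
SHIFT [ 0.36 -0.2   6.66] TURN -17.96 q6->-1.08 rows~8.4
```

View pics/b4.png

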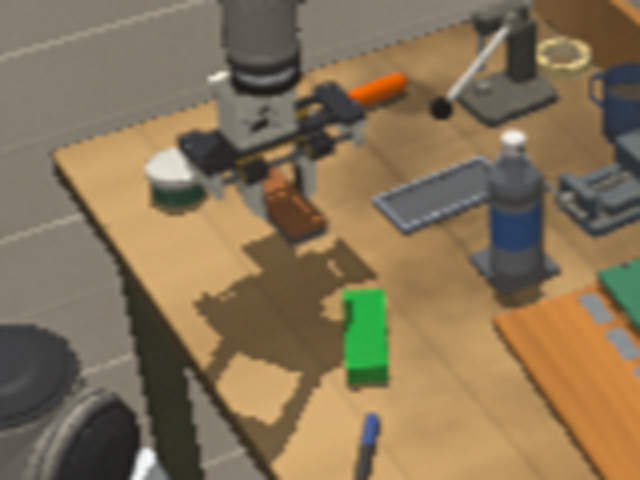

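View pics/b3.png

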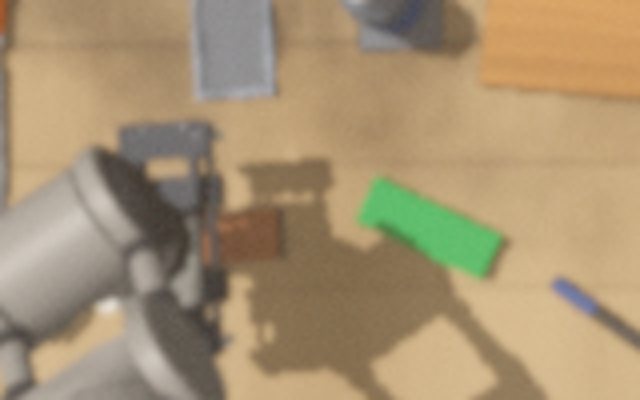

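send_rows(series="-1 0.36 -0.2 6.66 -17.96;-1 0.36 -0.2 6.66 -17.96;-1 0.36 -0.2 6.66 -17.96;-1 0.36 -0.2 6.66 -17.96;-1 0.36 -0.2 6.66 -17.96;-1 0.36 -0.2 6.66 -17.96;-1 0.36 -0.2 6.66 -17.96;-1 0.36 -0.2 6.66 -17.96")

```text
time: 9.18
tool_pos: [594.4, 366.7, 54.9]
tcp_rot: [1.997, 1.566, -2.719]
contact_force: [-0.4, 0.7, -3.2]
grip_width: 44.5
```

send_rows(series="-1 0 0 0 -1;-1 0 0 0 -1;-1 0 0 0 -1")

```text
time: 9.55
tool_pos: [595.1, 367.1, 56.6]
tcp_rot: [1.904, 1.569, -2.733]
contact_force: [-0.3, 0.4, -3.6]
grip_width: 44.8
```

```bash
python3 -c "
from h import *
plan(596.5,368,15,1.628)
t=capture('top');crop(t,80,110,240,210,4,'b5.png')
s=capture('side');crop(s,160,90,280,190,5,'b6.png')"
```

```text
t9.55 pos [595.1 367.1  56.6] phi 1.647 tilt 0.002 F [-0.3  0.4 -3.6] w 44.8
SHIFT [ 1.39 -0.05  0.03] TURN 0.21 q6->-1.08 rows~0.7
```

View pics/b5.png

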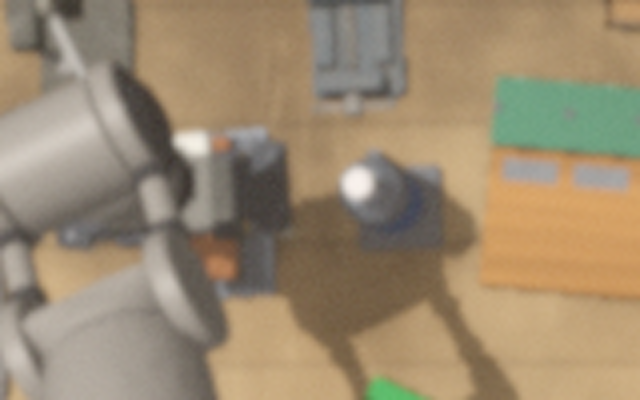

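View pics/b6.png

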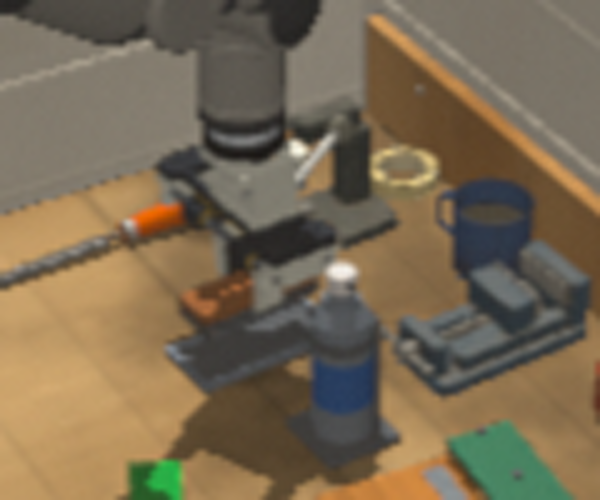

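send_rows(series="-1 0.5 0 0 0.2;-1 0.9 0 0 0.2;-1 1.2 0 0 0.2;-1 1.35 0 0 0.2;-1 1.45 0 0 0.2;-1 1.45 0 0 0.2;-1 1.45 0 0 0.2")

```text
time: 10.52
tool_pos: [596.0, 367.5, 15.1]
tcp_rot: [-1.147, 1.57, 0.484]
contact_force: [-0.1, -0.4, -2.9]
grip_width: 45.0
```

send_rows(series="-1 0.05 0 0 0;-1 0.1 0 0 0;-1 0.1 0 0 0")

```text
time: 10.9
tool_pos: [595.8, 367.4, 12.3]
tcp_rot: [-1.186, 1.57, 0.445]
contact_force: [-2.3, 0.3, 1.7]
grip_width: 44.5
```

send_rows(series="0.6 0 0 0 0;0.6 0 0 0 0;0.6 0 0 0 0;0.6 0 0 0 0;0.6 -1 0 0 0;0.6 -3 0 0 0;0.6 -5 0 0 0;0.6 -7 0 0 0")

```text
time: 11.9
tool_pos: [595.5, 367.2, 223.7]
tcp_rot: [-1.066, 1.57, 0.565]
contact_force: [1.0, 0.3, -0.4]
grip_width: 73.7
```

```bash
python3 -c "
from h import *
plan(420,-375.5,110,-.164)
plan(400,0,230,0.5)
"
```

```text
t11.90 pos [595.5 367.2 223.7] phi 1.631 tilt 0.000 F [ 1.   0.3 -0.4] w 73.7
SHIFT [  3.78   7.33 -24.36] TURN 20.57 q6->-0.57 rows~12.3
t11.90 pos [595.5 367.2 223.7] phi 1.631 tilt 0.000 F [ 1.   0.3 -0.4] w 73.7
SHIFT [ -0.21   7.24 -11.83] TURN 12.96 q6->-0.50 rows~6.7
```

send_rows(series="0 -0.2 7.24 -11.83 13;0 -0.2 7.24 -11.83 13;0 -0.2 7.24 -11.83 13;0 -0.2 7.24 -11.83 13;0 -0.2 7.24 -11.83 13;0 -0.2 7.24 -11.83 13;0 -0.2 7.24 -11.83 13;0 -0.2 7.24 -11.83 13")

```text
time: 12.9
tool_pos: [399.3, -1.7, 228.1]
tcp_rot: [-0.931, 1.57, -0.439]
contact_force: [0.5, 0.9, 0.0]
grip_width: 46.0
```

```bash
cat > chk.py <<'E'
from fit import *
def scr(t,g,y,z=0):
    im=up(t);hsv=cv2.cvtColor(im,cv2.COLOR_RGB2HSV);f=im.astype(int)
    blade=(hsv[...,1]<45)&(hsv[...,2]>140); hand=(f[...,0]>212)&(hsv[...,1]>60)
    d=np.array([np.cos(y),np.sin(y)])
    mb=comp(blade,P(t,[*(np.array(g)+80*d),3]));mh=comp(hand,P(t,[*g,16]))
    b=unP(t,*np.argwhere(mb).mean(0)[::-1],3)[:2];h=unP(t,*np.argwhere(mh).mean(0)[::-1],18)[:2];v=b-h
    print("blade",b.round(1),mb.sum(),"handle",h.round(1),mh.sum(),"dist(77.5)",np.hypot(*v).round(1),"yaw",np.arctan2(v[1],v[0]).round(3))
E
python3 -c "
from chk import *
plan(418.7,-375.2,80,-.164)
t=capture('top');crop(t,80,110,240,210,4,'c1.png')
for g,y in(((585,-382),1.4),((494,-393),1.5),((417,-376),-1.7)): scr(t,g,y)
s=capture('side');crop(s,160,90,280,190,5,'c2.png')"
```

```text
t12.90 pos [399.3  -1.7 228.1] phi 0.492 tilt 0.001 F [0.5 0.9 0. ] w 46.0
SHIFT [  4.94 -11.27  -5.32] TURN 7.52 q6->-0.57 rows~6.4
blade [ 599.1 -302. ] 9697 handle [ 586.1 -379.2] 3570 dist(77.5) 78.3 yaw 1.404
blade [ 501.4 -314. ] 9538 handle [ 496.9 -391.9] 3811 dist(77.5) 78.1 yaw 1.512
blade [ 406.4 -452.6] 9031 handle [ 419.9 -374.2] 4122 dist(77.5) 79.6 yaw -1.741
```

View pics/c1.png

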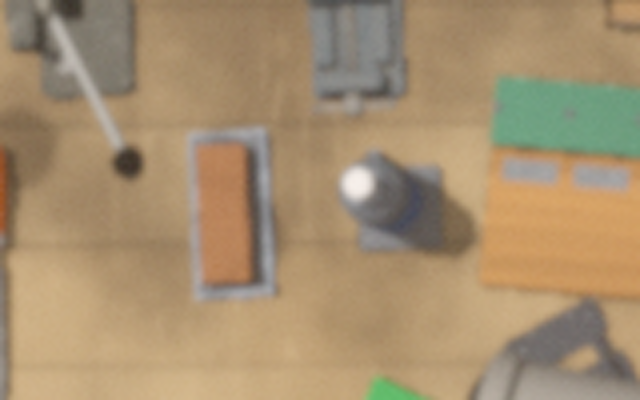

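View pics/c2.png

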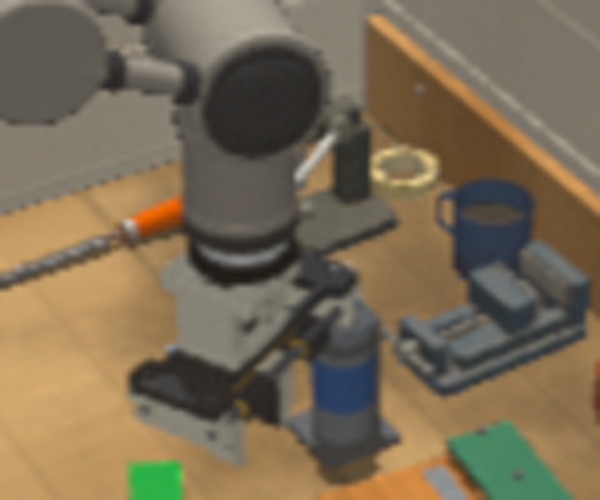

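send_rows(series="0.2 4.94 -11.27 -5.32 7.52;0.2 4.94 -11.27 -5.32 7.52;0.2 4.94 -11.27 -5.32 7.52;0.2 4.94 -11.27 -5.32 7.52;0.2 4.94 -11.27 -5.32 7.52;0.2 4.94 -11.27 -5.32 7.52;0.2 4.94 -11.27 -5.32 7.52;0.2 4.94 -11.27 -5.32 7.52")

```text
time: 14.0
tool_pos: [421.5, -373.7, 77.7]
tcp_rot: [2.3, 1.569, 2.139]
contact_force: [0.2, -0.1, 0.7]
grip_width: 55.1
```

```bash
python3 -c "
from chk import *
plan(419,-375,3,-.166)
t=capture('top');crop(t,300,130,400,230,5,'d1.png')
s=capture('side');crop(s,220,220,340,320,5,'d2.png')"
```

```text
t14.00 pos [ 421.5 -373.7   77.7] phi -0.160 tilt 0.002 F [ 0.2 -0.1  0.7] w 55.1
SHIFT [ 2.49 -0.06 -0.07] TURN 0.06 q6->-0.56 rows~1.2
```

View pics/d1.png

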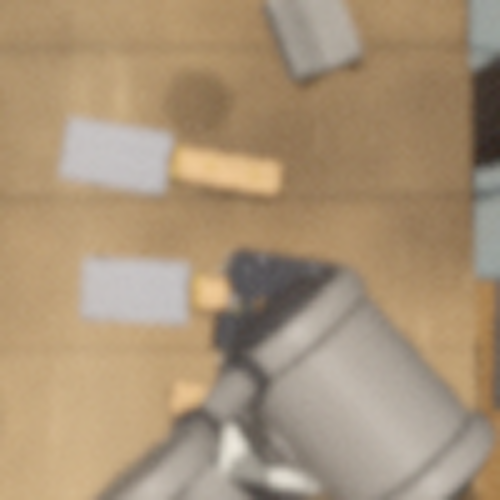

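View pics/d2.png

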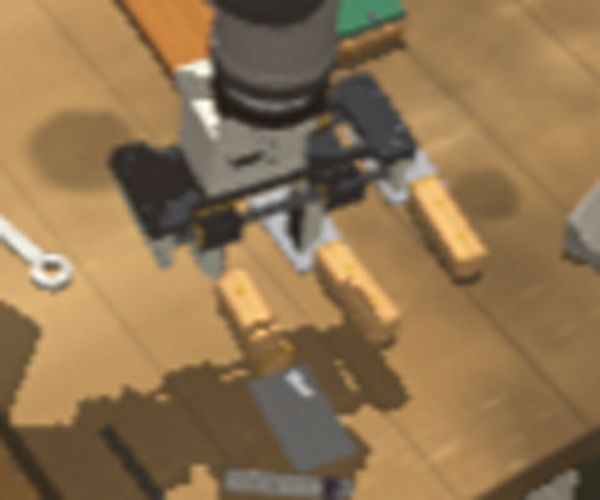

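send_rows(series="0.2 1 -0.06 -0.07 0;0.2 2 -0.06 -0.07 0;0.2 2.46 -0.06 -0.07 0;0.2 2.46 -0.06 -0.07 0;-1 2.46 -0.06 -0.07 0;-1 2.46 -0.06 -0.07 0;-1 2.46 -0.06 -0.07 0;-1 2.46 -0.06 -0.07 0")

```text
time: 15.1
tool_pos: [418.9, -375.0, 6.1]
tcp_rot: [-0.533, 1.57, -0.693]
contact_force: [0.5, 0.4, 2.5]
grip_width: 23.9
```

send_rows(series="-1 0 0 0 0;-1 0 0 0 0;-1 -1 0 0 0;-1 -2 0 0 0;-1 -3 0 0 0;-1 -3 0 0 0;-1 -3 0 0 0")

```text
time: 15.98
tool_pos: [417.9, -374.1, 94.4]
tcp_rot: [2.427, 1.569, 2.267]
contact_force: [0.3, -0.1, -1.6]
grip_width: 23.9
```

```bash
python3 -c "
from chk import *
plan(575.3-80,36.5+8,80,1.473)
t=capture('top');crop(t,300,130,400,230,5,'d3.png')
s=capture('side');crop(s,220,200,340,320,5,'d4.png')"
```

```text
t15.97 pos [ 417.9 -374.1   94.4] phi -0.160 tilt 0.002 F [ 0.3 -0.1 -1.6] w 23.9
SHIFT [ 0.5  14.18  0.33] TURN -18.71 q6->-1.38 rows~8.7
```

View pics/d4.png

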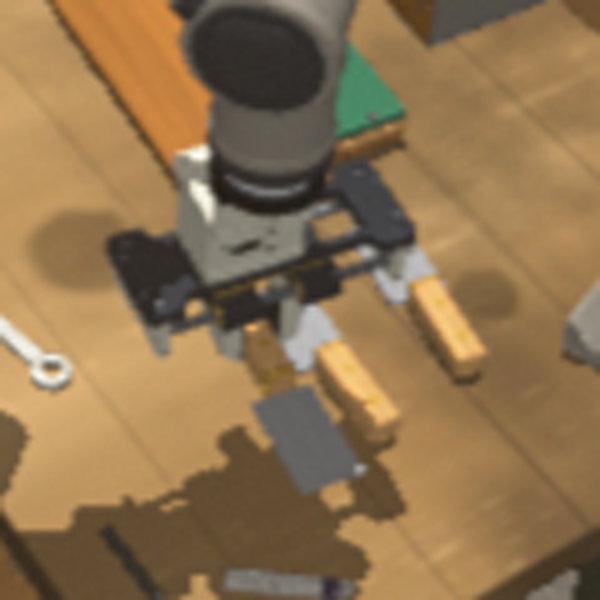

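send_rows(series="-1 0.5 14.18 0.33 -18.7;-1 0.5 14.18 0.33 -18.7;-1 0.5 14.18 0.33 -18.7;-1 0.5 14.18 0.33 -18.7;-1 0.5 14.18 0.33 -18.7;-1 0.5 14.18 0.33 -18.7;-1 0.5 14.18 0.33 -18.7;-1 0.5 14.18 0.33 -18.7")

```text
time: 17.08
tool_pos: [495.5, 47.2, 79.4]
tcp_rot: [1.468, 1.569, 2.82]
contact_force: [0.3, -0.9, -1.1]
grip_width: 23.5
```

```bash
python3 -c "
from chk import *
plan(495.7,44.3,60,1.473)"
```

```text
t17.07 pos [495.5  47.2  79.4] phi 1.351 tilt 0.002 F [ 0.3 -0.9 -1.1] w 23.5
SHIFT [ 0.65 -0.03 -0.09] TURN -1.39 q6->-1.38 rows~0.7
```

send_rows(series="-1 1.1 0 -0.09 -1.4;-1 1.1 0 -0.09 -1.4;-1 1.1 0 -0.09 -1.4;-1 1.1 0 -0.09 -1.4")

```text
time: 17.58
tool_pos: [496.0, 40.9, 48.4]
tcp_rot: [-1.443, 1.569, 0.018]
contact_force: [0.1, 0.8, -1.0]
grip_width: 23.9
```

```bash
python3 -c "
from chk import *
plan(495.7,44.3,24,1.473)
t=capture('top');crop(t,180,110,320,220,5,'e1.png')
s=capture('side');crop(s,200,120,320,220,5,'e2.png')
hsv=cv2.cvtColor(up(t),cv2.COLOR_RGB2HSV)"
```

```text
t17.57 pos [496.   40.9  48.4] phi 1.461 tilt 0.001 F [ 0.1  0.8 -1. ] w 23.9
SHIFT [0.81 0.02 0.11] TURN -0.14 q6->-1.38 rows~0.4
```

View pics/e1.png

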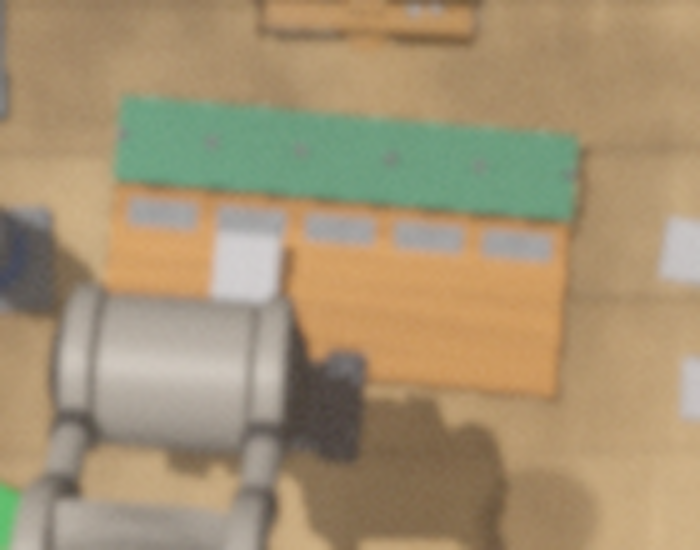

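View pics/e2.png

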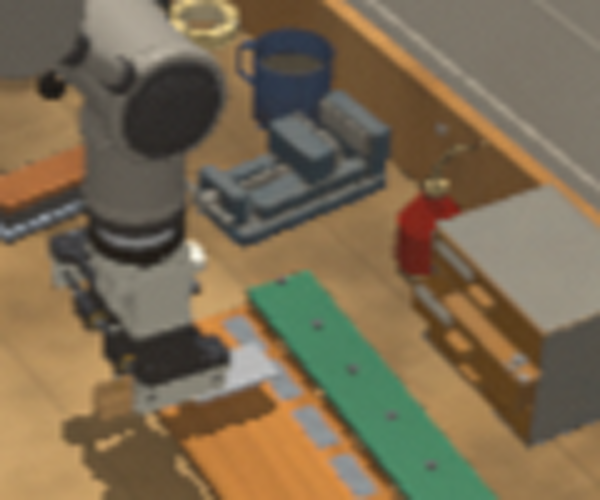

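send_rows(series="-1 0.75 0 0.11 -0.1;-1 0.75 0 0.11 -0.1;-1 0.75 0 0.11 -0.1;-1 0.75 0 0.11 -0.1")

```text
time: 18.18
tool_pos: [496.3, 44.2, 25.9]
tcp_rot: [-1.48, 1.569, -0.01]
contact_force: [0.3, 0.5, -0.5]
grip_width: 24.1
```

```bash
cat >> chk.py <<'E'
D=np.array([.9952,-.0978]);N=np.array([.0978,.9952]);PL=np.array([619,-31.9])
def bladefit(k,zb,lo=-60,hi=-3,name=None):
    """lateral offset of the seen blade from slot k's centre line in rack x range lo..hi from the plate"""
    c0=PL+(k-2)*np.array([6.25,63.7])
    for n in("top","side"):
        t=capture(n);im=up(t)
        # rectified view of the plane z=zb: u = lateral, v= along
        pts=[];W,H=160,120
        src=[P(t,[*(c0+D*a+N*b),zb]) for a,b in((-80,-40),(-80,40),(40,40),(40,-40))]
        Hm=cv2.getPerspectiveTransform(np.float32(src),np.float32([[320,480],[0,480],[0,0],[320,0]]))
        r=cv2.warpPerspective(im,Hm,(320,480))   # 4 px per mm; lateral +40 at left
        cv2.line(r,(160,0),(160,8),(255,0,0),1)
        if name: cv2.imwrite(f"pics/{name}_{n}.png",r[:,:,::-1])
        h=cv2.cvtColor(r,cv2.COLOR_RGB2HSV);m=(h[...,1]<60)&(h[...,2]>120)
        for a in range(lo,hi,8):
            row=m[int((40-a)*4)]; x=np.nonzero(row)[0]
            if len(x)>40: print(n,a,"lateral",round(40-(x.min()+x.max())/8,1),"width",round((x.max()-x.min())/4,1))
E
python3 -c "
from chk import *
plan(495.7,44.3,21,1.473)
bladefit(3,22,-50,0,'f1')"
```

```text
t18.18 pos [496.3  44.2  25.9] phi 1.471 tilt 0.001 F [ 0.3  0.5 -0.5] w 24.1
SHIFT [0.16 0.02 0.  ] TURN -0.03 q6->-1.38 rows~0.1
top -50 lateral 3.2 width 46.5
top -42 lateral 3.1 width 46.2
top -34 lateral 2.8 width 47.0
top -26 lateral 2.9 width 46.8
top -18 lateral 2.8 width 46.0
top -10 lateral 0.8 width 45.0
top -2 lateral 0.1 width 79.8
side -50 lateral -9.6 width 28.2
side -42 lateral -4.8 width 38.0
side -34 lateral -0.8 width 46.0
side -26 lateral -0.6 width 45.8
side -18 lateral -0.5 width 45.5
side -10 lateral 4.2 width 71.5
side -2 lateral 3.9 width 72.2
```

```bash
python3 -c "
import cv2,numpy as np
cv2.imwrite('pics/f1.png',np.hstack([cv2.imread('pics/f1_top.png'),cv2.imread('pics/f1_side.png')]))"
```

```text
(no output)
```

View pics/f1.png

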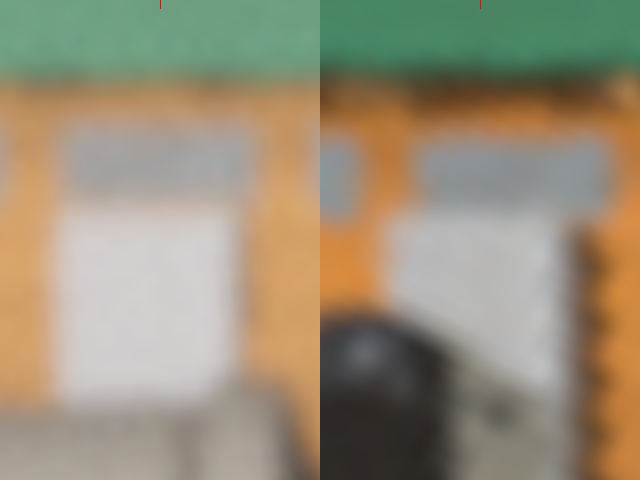

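send_rows(series="-1 0.1 0 -0.03 0;-1 0.15 0 -0.03 0;-1 0.15 0 -0.03 0")

```text
time: 18.65
tool_pos: [495.5, 43.4, 20.4]
tcp_rot: [1.44, 1.57, 2.911]
contact_force: [-0.0, 0.6, -1.6]
grip_width: 23.9
```

send_rows(series="-1 0.03 0 0 0;-1 0.05 0 0 0;-1 0.05 0 0 0")

```text
time: 19.02
tool_pos: [495.6, 43.5, 19.9]
tcp_rot: [-1.508, 1.57, -0.037]
contact_force: [-3.6, -0.4, 8.3]
grip_width: 23.8
```

send_rows(series="-1 -0.08 0 0 0;-1 -0.08 -0.4 0 0;-1 -0.08 -0.8 0 0;-1 -0.08 -1.2 0 0;-1 -0.08 -1.5 0 0;-1 -0.08 -1.5 0 0")

```text
time: 19.77
tool_pos: [541.1, 38.8, 21.3]
tcp_rot: [-1.168, 1.571, 0.303]
contact_force: [-0.1, -0.4, -1.2]
grip_width: 23.6
```

```bash
python3 -c "
from chk import *
plan(575.3,36.5,21,1.473)
bladefit(3,18,-50,0,'f2')"
```

```text
t19.77 pos [541.1  38.8  21.3] phi 1.471 tilt 0.000 F [-0.1 -0.4 -1.2] w 23.6
SHIFT [ 0.01 -1.14  0.04] TURN -0.02 q6->-1.41 rows~0.5
top -50 lateral 3.4 width 73.2
top -42 lateral 3.5 width 73.0
top -34 lateral 3.6 width 72.8
top -26 lateral 3.6 width 72.8
top -18 lateral 3.6 width 72.8
top -10 lateral 1.8 width 76.5
top -2 lateral -6.5 width 66.5
side -50 lateral -7.9 width 18.8
side -42 lateral -10.6 width 26.2
side -34 lateral -11.4 width 24.2
side -26 lateral -11.4 width 25.8
side -10 lateral -12.6 width 26.8
side -2 lateral -12.9 width 29.8
```

No contact. Continue forward toward home with small steps.

send_rows(series="-1 0.02 -0.3 0 0;-1 0.02 -0.6 0 0;-1 0.02 -0.8 0 0;-1 0.02 -0.95 0 0;-1 0.02 -0.95 0 0;-1 0.02 -0.95 0 0")

```text
time: 20.62
tool_pos: [568.5, 36.2, 20.8]
tcp_rot: [1.392, 1.57, 2.863]
contact_force: [0.2, 0.3, -0.7]
grip_width: 23.7
```

send_rows(series="-1 0 -0.05 0 0;-1 0 -0.1 0 0;-1 0 -0.15 0 0;-1 0 -0.15 0 0")

```text
time: 21.12
tool_pos: [572.8, 35.8, 20.8]
tcp_rot: [1.48, 1.57, 2.951]
contact_force: [-3.0, 1.3, 0.3]
grip_width: 24.0
```

send_rows(series="-1 0 -0.05 0 0;-1 0 -0.1 0 0;-1 0 -0.1 0 0")

```text
time: 21.5
tool_pos: [573.0, 36.0, 20.3]
tcp_rot: [1.56, 1.564, 3.032]
contact_force: [-10.0, 1.9, 3.3]
grip_width: 23.5
```

send_rows(series="-1 0 -0.04 0 0;-1 0 -0.08 0 0;-1 0 -0.08 0 0")

```text
time: 21.88
tool_pos: [573.1, 36.0, 20.2]
tcp_rot: [1.585, 1.559, 3.057]
contact_force: [-17.3, 2.1, 10.0]
grip_width: 23.9
```

send_rows(series="-1 0 0.12 0 0;-0.1 0 0.12 0 0;-0.1 0 0.12 0 0;-0.1 0 0.12 0 0;-0.1 -1 0.12 0 0;-0.1 -3 0.12 0 0;-0.1 -5 0.12 0 0;-0.1 -5 0.12 0 0")

```text
time: 22.88
tool_pos: [578.2, 35.2, 176.5]
tcp_rot: [-1.538, 1.559, -0.067]
contact_force: [0.6, -0.3, -1.1]
grip_width: 41.1
```

```bash
python3 -c "
from chk import *
plan(500,-200,160,-.056)"
```

```text
t22.88 pos [578.2  35.2 176.5] phi 1.471 tilt 0.011 F [ 0.6 -0.3 -1.1] w 41.1
SHIFT [ 0.53  1.82 -8.06] TURN 17.50 q6->-0.32 rows~8.2
```

send_rows(series="0.2 0.5 1.82 -8.06 17.5;0.2 0.5 1.82 -8.06 17.5;0.2 0.5 1.82 -8.06 17.5;0.2 0.5 1.82 -8.06 17.5;0.2 0.5 1.82 -8.06 17.5;0.2 0.5 1.82 -8.06 17.5;0.2 0.5 1.82 -8.06 17.5;0.2 0.5 1.82 -8.06 17.5")

```text
time: 23.88
tool_pos: [496.3, -199.7, 154.9]
tcp_rot: [2.57, 1.569, 2.534]
contact_force: [0.4, -0.7, 0.1]
grip_width: 55.0
```

```bash
python3 -c "
from chk import *
plan(496.8,-391,80,-.056)
t=capture('top');crop(t,180,110,390,240,3,'g1.png')
scr(t,(585,-382),1.4);scr(t,(494,-393),1.5);scr(t,(574,36),-.098)
s=capture('side');crop(s,200,120,320,220,5,'g2.png')"
```

```text
t23.88 pos [ 496.3 -199.7  154.9] phi -0.036 tilt 0.001 F [ 0.4 -0.7  0.1] w 55.0
SHIFT [ 2.49 -6.37  0.25] TURN 0.23 q6->-0.61 rows~3.3
blade [ 540.9 -259.4] 62627 handle [ 586.1 -379.2] 3545 dist(77.5) 128.1 yaw 1.932
blade [ 485.8 -346.5] 475 handle [ 496.9 -391.8] 3786 dist(77.5) 46.6 yaw 1.81
blade [633.   33.8] 4167 handle [587.8  62.4] 7429 dist(77.5) 53.5 yaw -0.564
```

View pics/g1.png

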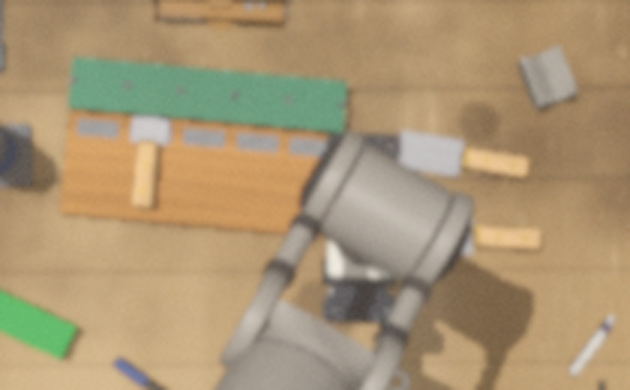

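View pics/g2.png

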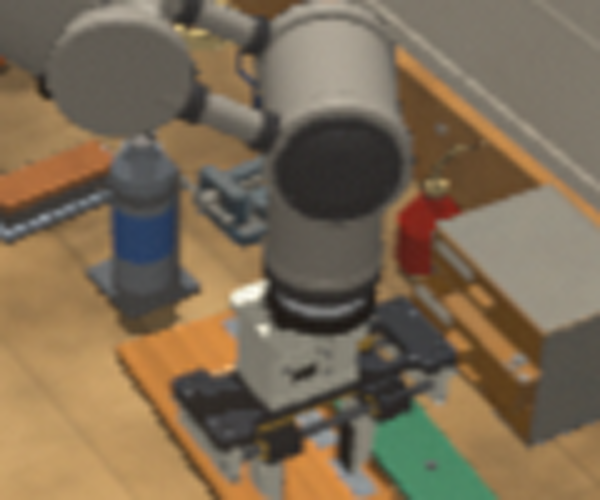

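send_rows(series="0.2 2.5 -6.37 0.25 0.2;0.2 2.5 -6.37 0.25 0.2;0.2 2.5 -6.37 0.25 0.2;0.2 2.5 -6.37 0.25 0.2;0.2 2.5 -6.37 0.25 0.2;0.2 2.5 -6.37 0.25 0.2")

```text
time: 24.72
tool_pos: [499.0, -389.4, 81.4]
tcp_rot: [1.079, 1.57, 1.035]
contact_force: [1.0, 0.2, 0.1]
grip_width: 54.9
```

```bash
python3 -c "
from chk import *
plan(496.8,-391,4,-.056)
t=capture('top');crop(t,180,110,390,240,3,'g3.png')
s=capture('side');crop(s,220,180,340,300,5,'g4.png')"
```

```text
t24.73 pos [ 499.  -389.4   81.4] phi -0.044 tilt 0.000 F [1.  0.2 0.1] w 54.9
SHIFT [ 2.58 -0.06 -0.07] TURN 0.14 q6->-0.61 rows~1.2
```

View pics/g4.png

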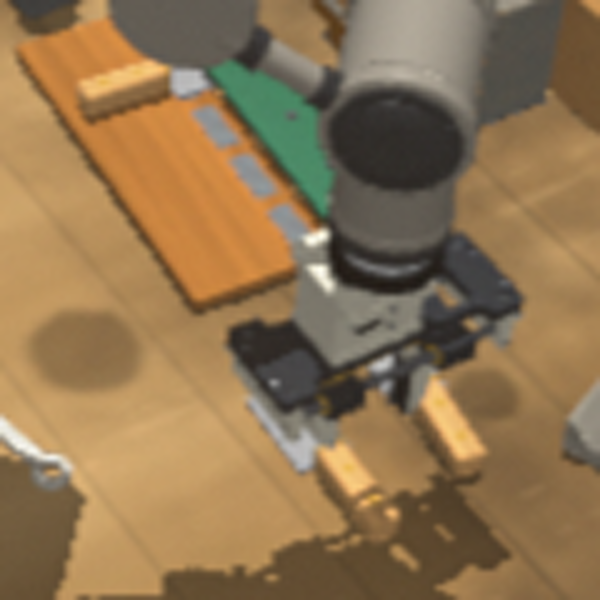

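View pics/g3.png

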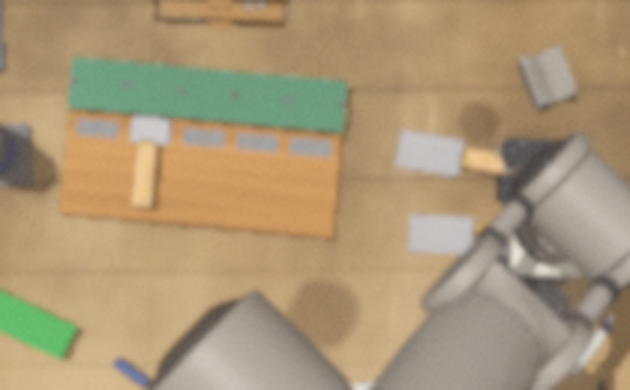

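send_rows(series="0.2 1 -0.06 -0.07 0.1;0.2 2 -0.06 -0.07 0.1;0.2 2.55 -0.06 -0.07 0.1;0.2 2.55 -0.06 -0.07 0.1;-1 2.55 -0.06 -0.07 0.1;-1 2.55 -0.06 -0.07 0.1;-1 2.55 -0.06 -0.07 0.1;-1 2.55 -0.06 -0.07 0.1")

```text
time: 25.82
tool_pos: [496.8, -392.9, 5.0]
tcp_rot: [-0.558, 1.57, -0.613]
contact_force: [0.6, 0.2, 3.1]
grip_width: 23.9
```

send_rows(series="-1 0 0 0 0;-1 0 0 0 0;-1 -1 0 0 0;-1 -2 0 0 0;-1 -3 0 0 0;-1 -3 0 0 0;-1 -3 0 0 0")

```text
time: 26.7
tool_pos: [495.7, -392.0, 92.9]
tcp_rot: [2.393, 1.568, 2.338]
contact_force: [-0.3, -0.2, -1.9]
grip_width: 23.7
```

```bash
python3 -c "
from chk import *
plan(569.1-79.6,-27.2+7.8,80,-1.669)
t=capture('top');
scr(t,(574,36),-.098)
s=capture('side');crop(s,220,180,340,300,5,'g5.png')"
```

```text
t26.70 pos [ 495.7 -392.    92.9] phi -0.055 tilt 0.003 F [-0.3 -0.2 -1.9] w 23.7
SHIFT [ 0.45 12.39 -0.89] TURN 18.49 q6->1.63 rows~8.6
blade [633.1  33.7] 4211 handle [587.3  61.2] 7246 dist(77.5) 53.4 yaw -0.541
```

View pics/g5.png

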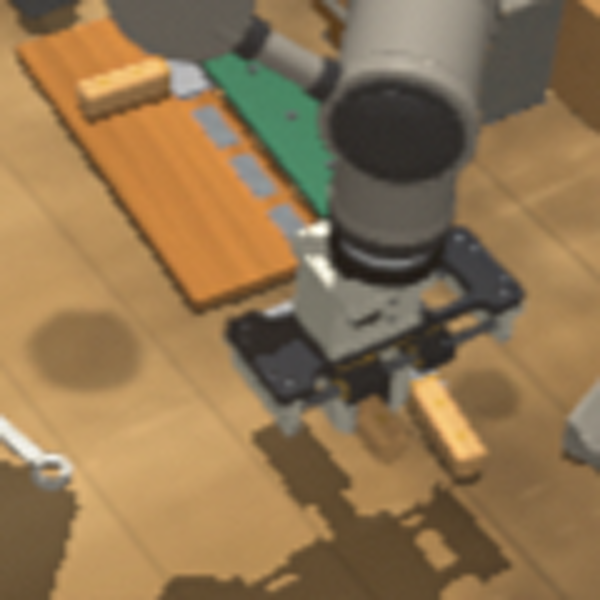

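send_rows(series="-1 0.45 12.39 -0.89 18.5;-1 0.45 12.39 -0.89 18.5;-1 0.45 12.39 -0.89 18.5;-1 0.45 12.39 -0.89 18.5;-1 0.45 12.39 -0.89 18.5;-1 0.45 12.39 -0.89 18.5;-1 0.45 12.39 -0.89 18.5;-1 0.45 12.39 -0.89 18.5")

```text
time: 27.8
tool_pos: [489.4, -18.2, 79.9]
tcp_rot: [-1.904, 1.568, 2.875]
contact_force: [0.2, -0.7, -1.3]
grip_width: 23.7
```

```bash
python3 -c "
from chk import *
plan(489.5,-19.4,48,-1.669)"
```

```text
t27.80 pos [489.4 -18.2  79.9] phi -1.504 tilt 0.002 F [ 0.2 -0.7 -1.3] w 23.7
SHIFT [1.06 0.   0.04] TURN 1.89 q6->1.63 rows~0.9
```

send_rows(series="-1 0.5 0 0.04 1.9;-1 1.06 0 0.04 1.9;-1 1.06 0 0.04 1.9;-1 1.06 0 0.04 1.9;-1 1.06 0 0.04 1.9")

```text
time: 28.42
tool_pos: [490.7, -21.3, 49.6]
tcp_rot: [1.558, 1.57, -0.108]
contact_force: [-0.4, 0.2, -1.3]
grip_width: 23.6
```

```bash
python3 -c "
from chk import *
plan(489.5,-19.4,26,-1.669)"
```

```text
t28.43 pos [490.7 -21.3  49.6] phi -1.666 tilt 0.001 F [-0.4  0.2 -1.3] w 23.6
SHIFT [ 0.79 -0.05 -0.06] TURN 0.03 q6->1.63 rows~0.4
```

send_rows(series="-1 0.4 -0.05 -0.06 0;-1 0.78 -0.05 -0.06 0;-1 0.78 -0.05 -0.06 0;-1 0.78 -0.05 -0.06 0")

```text
time: 28.92
tool_pos: [489.0, -19.3, 25.6]
tcp_rot: [-1.963, 1.571, 2.654]
contact_force: [0.1, -0.9, -0.5]
grip_width: 23.5
```

```bash
python3 -c "
from chk import *
plan(489.5,-19.4,21,-1.669)
bladefit(2,22,-50,0,'f3')
import cv2,numpy as np
cv2.imwrite('pics/f3.png',np.hstack([cv2.imread('pics/f3_top.png'),cv2.imread('pics/f3_side.png')]))"
```

```text
t28.93 pos [489.  -19.3  25.6] phi -1.667 tilt 0.000 F [ 0.1 -0.9 -0.5] w 23.5
SHIFT [0.15 0.02 0.  ] TURN 0.03 q6->1.63 rows~0.1
top -50 lateral 2.0 width 45.5
top -42 lateral 1.4 width 46.2
top -34 lateral 1.1 width 46.2
top -26 lateral 1.4 width 46.2
top -18 lateral 2.6 width 37.8
top -10 lateral 1.8 width 33.5
top -2 lateral 0.1 width 79.8
side -50 lateral -13.0 width 22.5
side -42 lateral -8.1 width 30.8
side -34 lateral -1.4 width 44.8
side -26 lateral -0.6 width 46.2
side -18 lateral -0.1 width 32.8
side -10 lateral 4.2 width 71.5
side -2 lateral 4.1 width 71.8
```

View pics/f3.png

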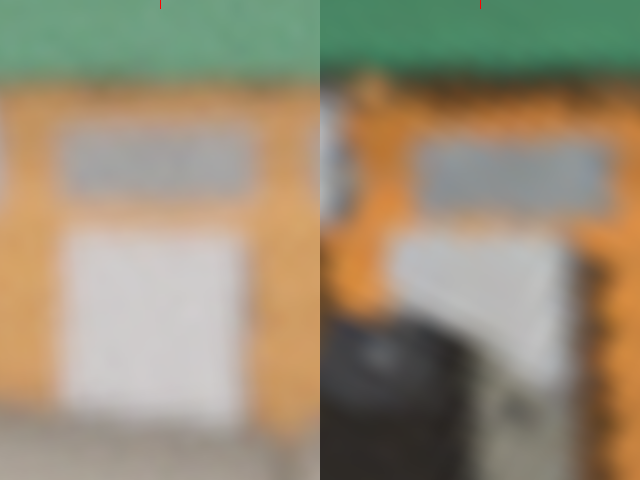

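send_rows(series="-1 0.1 0 0 0;-1 0.17 0 0 0;-1 0.17 0.4 0 0;-1 0.17 0.8 0 0;-1 0.17 1.2 0 0;-1 0.17 1.6 0 0;-1 0.17 1.6 0 0")

```text
time: 29.9
tool_pos: [537.9, -24.0, 20.6]
tcp_rot: [1.579, 1.57, -0.088]
contact_force: [-0.5, -0.4, -2.0]
grip_width: 23.7
```

send_rows(series="-1 0 0.3 0 0;-1 0 0.6 0 0;-1 0 0.8 0 0;-1 0 0.85 0 0;-1 0 0.85 0 0;-1 0 0.85 0 0")

```text
time: 30.65
tool_pos: [561.9, -26.2, 20.6]
tcp_rot: [-1.88, 1.57, 2.737]
contact_force: [-0.2, 0.7, -1.9]
grip_width: 23.3
```

send_rows(series="-1 0 0.1 0 0;-1 0 0.2 0 0;-1 0 0.25 0 0;-1 0 0.25 0 0")

```text
time: 31.15
tool_pos: [569.8, -27.0, 20.6]
tcp_rot: [2.43, 1.571, 0.764]
contact_force: [0.0, 0.1, -1.4]
grip_width: 23.8
```

send_rows(series="-1 0 0.05 0 0;-1 0 0.1 0 0;-1 0 0.1 0 0")

```text
time: 31.52
tool_pos: [570.7, -27.1, 20.1]
tcp_rot: [-1.609, 1.566, 3.008]
contact_force: [-6.6, -0.6, 1.9]
grip_width: 23.9
```

send_rows(series="-1 0 0.05 0 0;-1 0 0.1 0 0;-1 0 0.1 0 0")

```text
time: 31.9
tool_pos: [570.8, -27.3, 19.4]
tcp_rot: [-1.579, 1.56, 3.038]
contact_force: [-13.8, -0.5, 4.2]
grip_width: 23.6
```

send_rows(series="-1 0 -0.12 0 0;-0.2 0 -0.12 0 0;-0.2 0 -0.12 0 0;-0.2 0 -0.12 0 0;-0.2 -1 -0.12 0 0;-0.2 -3 -0.12 0 0;-0.2 -5 -0.12 0 0;-0.2 -5 -0.12 0 0")

```text
time: 32.9
tool_pos: [575.2, -27.7, 176.2]
tcp_rot: [1.499, 1.559, -0.168]
contact_force: [-0.3, 0.2, -1.0]
grip_width: 36.9
```

```bash
python3 -c "
from chk import *
plan(560,-250,160,-.168)"
```

```text
t32.90 pos [575.2 -27.7 176.2] phi -1.666 tilt 0.012 F [-0.3  0.2 -1. ] w 36.9
SHIFT [0.55 0.2  7.42] TURN -17.17 q6->-0.25 rows~8.0
```

send_rows(series="0.1 0.5 0.2 7.42 -17.2;0.1 0.5 0.2 7.42 -17.2;0.1 0.5 0.2 7.42 -17.2;0.1 0.5 0.2 7.42 -17.2;0.1 0.5 0.2 7.42 -17.2;0.1 0.5 0.2 7.42 -17.2;0.1 0.5 0.2 7.42 -17.2;0.1 0.5 0.2 7.42 -17.2")

```text
time: 33.9
tool_pos: [556.4, -249.3, 154.5]
tcp_rot: [2.71, 1.569, 2.517]
contact_force: [0.5, -0.6, -0.6]
grip_width: 50.2
```

```bash
python3 -c "
from chk import *
plan(586,-378.5,80,-.168)
t=capture('top');crop(t,180,110,390,240,3,'h1.png');scr(t,(585,-382),1.4)"
```

```text
t33.90 pos [ 556.4 -249.3  154.5] phi -0.193 tilt 0.001 F [ 0.5 -0.6 -0.6] w 50.2
SHIFT [ 2.48 -4.04  1.8 ] TURN -0.29 q6->-0.41 rows~2.4
blade [ 618.2 -324.4] 52808 handle [600.3 -69.7] 480 dist(77.5) 255.3 yaw -1.501
```

View pics/h1.png

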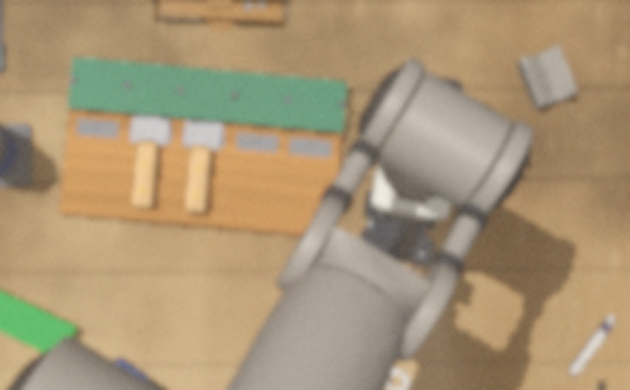

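send_rows(series="0.2 2.45 -4.04 1.8 -0.3;0.2 2.45 -4.04 1.8 -0.3;0.2 2.45 -4.04 1.8 -0.3;0.2 2.45 -4.04 1.8 -0.3;0.2 2.45 -4.04 1.8 -0.3")

```text
time: 34.58
tool_pos: [585.8, -377.9, 82.2]
tcp_rot: [1.93, 1.57, 1.757]
contact_force: [0.1, -0.4, -0.2]
grip_width: 55.2
```

```bash
python3 -c "
from chk import *
plan(586,-378.5,4,-.168)
s=capture('side');crop(s,220,180,340,300,5,'h2.png')
t=capture('top');crop(t,180,110,390,240,3,'h3.png')"
```

```text
t34.58 pos [ 585.8 -377.9   82.2] phi -0.174 tilt 0.001 F [ 0.1 -0.4 -0.2] w 55.2
SHIFT [ 2.61 -0.02  0.01] TURN -0.07 q6->-0.41 rows~1.3
```

View pics/h2.png

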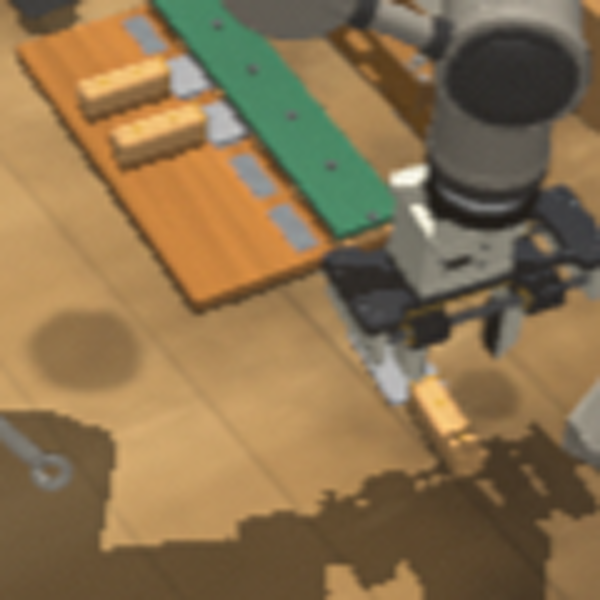

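View pics/h3.png

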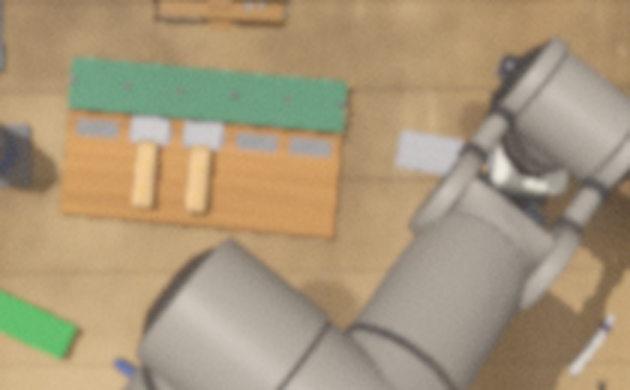

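send_rows(series="0.2 1 0 0 0;0.2 2 0 0 0;0.2 2.58 0 0 0;0.2 2.58 0 0 0;-1 2.58 0 0 0;-1 2.58 0 0 0;-1 2.58 0 0 0;-1 2.58 0 0 0")

```text
time: 35.67
tool_pos: [586.2, -379.2, 5.4]
tcp_rot: [-0.389, 1.569, -0.562]
contact_force: [0.3, 0.3, 2.0]
grip_width: 23.8
```

send_rows(series="-1 0 0 0 0;-1 0 0 0 0;-1 -1 0 0 0;-1 -2 0 0 0;-1 -3 0 0 0;-1 -3 0 0 0;-1 -3 0 0 0")

```text
time: 36.55
tool_pos: [584.9, -378.3, 93.0]
tcp_rot: [2.621, 1.568, 2.448]
contact_force: [-1.2, 0.0, -1.2]
grip_width: 24.1
```

```bash
python3 -c "
from chk import *
plan(556.6-79.6,-154.6+7.8,80,-1.669)
s=capture('side');crop(s,220,180,340,300,5,'h5.png')"
```

```text
t36.55 pos [ 584.9 -378.3   93. ] phi -0.173 tilt 0.003 F [-1.2  0.  -1.2] w 24.1
SHIFT [ 0.45  6.98 -4.87] TURN 17.14 q6->1.37 rows~8.0
```

View pics/h5.png

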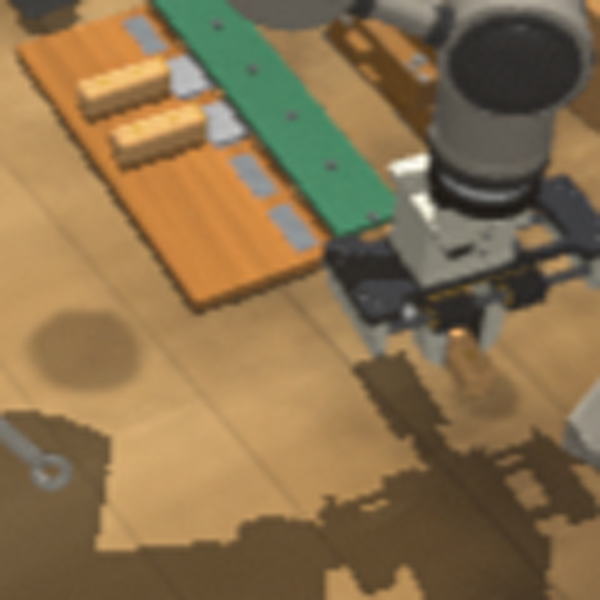

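send_rows(series="-1 0.45 6.98 -4.87 17.2;-1 0.45 6.98 -4.87 17.2;-1 0.45 6.98 -4.87 17.2;-1 0.45 6.98 -4.87 17.2;-1 0.45 6.98 -4.87 17.2;-1 0.45 6.98 -4.87 17.2;-1 0.45 6.98 -4.87 17.2;-1 0.45 6.98 -4.87 17.2")

```text
time: 37.6
tool_pos: [476.9, -146.9, 79.9]
tcp_rot: [-1.937, 1.568, 2.667]
contact_force: [-0.9, 0.3, -0.9]
grip_width: 23.4
```

send_rows(series="-1 0 0 0 0;-1 0 0 0 0")

```text
time: 37.85
tool_pos: [477.4, -147.2, 80.5]
tcp_rot: [-1.977, 1.569, 2.637]
contact_force: [0.4, -0.5, -1.7]
grip_width: 23.9
```

```bash
python3 -c "
from chk import *
plan(477,-146.8,26,-1.669)"
```

```text
t37.85 pos [ 477.4 -147.2   80.5] phi -1.669 tilt 0.001 F [ 0.4 -0.5 -1.7] w 23.9
SHIFT [ 1.82 -0.01 -0.01] TURN -0.00 q6->1.37 rows~0.9
```

send_rows(series="-1 0.6 0 0 0;-1 1.2 0 0 0;-1 1.8 0 0 0;-1 1.8 0 0 0;-1 1.8 0 0 0")

```text
time: 38.48
tool_pos: [478.1, -147.6, 27.6]
tcp_rot: [1.407, 1.57, -0.265]
contact_force: [-0.7, 0.1, -0.2]
grip_width: 23.4
```

```bash
python3 -c "
from chk import *
plan(477,-146.8,21,-1.669)
bladefit(0,22,-50,0,'f5')
import cv2,numpy as np
cv2.imwrite('pics/f5.png',np.hstack([cv2.imread('pics/f5_top.png'),cv2.imread('pics/f5_side.png')]))"
```

```text
t38.48 pos [ 478.1 -147.6   27.6] phi -1.672 tilt 0.001 F [-0.7  0.1 -0.2] w 23.4
SHIFT [ 0.22 -0.04 -0.02] TURN -0.03 q6->1.37 rows~0.1
top -50 lateral 9.1 width 61.8
top -42 lateral 8.5 width 62.0
top -34 lateral 0.4 width 46.2
top -26 lateral 0.2 width 46.0
top -18 lateral 0.6 width 41.2
top -10 lateral 0.9 width 40.2
top -2 lateral 1.5 width 48.5
side -50 lateral -17.8 width 12.5
side -42 lateral -15.8 width 16.5
side -34 lateral -1.0 width 46.0
side -26 lateral -0.4 width 45.8
side -18 lateral -0.8 width 43.0
side -10 lateral 4.2 width 71.5
side -2 lateral 4.2 width 71.5
```

View pics/f5.png

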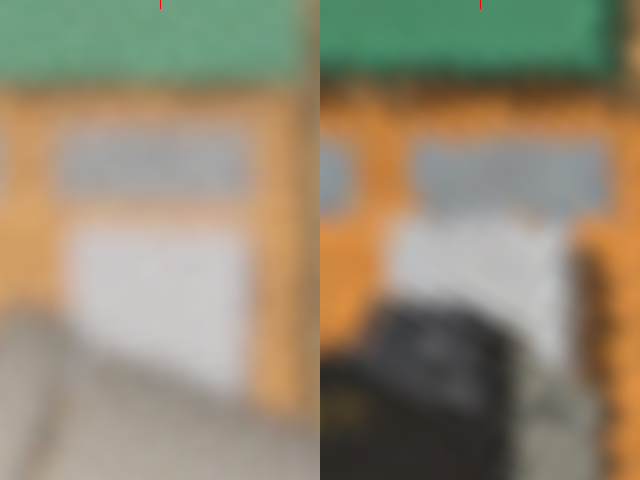

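send_rows(series="-1 0.1 0 0 0;-1 0.2 0 0 0;-1 0.2 0.4 0 0;-1 0.2 0.8 0 0;-1 0.2 1.2 0 0;-1 0.2 1.6 0 0;-1 0.2 1.6 0 0")

```text
time: 39.45
tool_pos: [526.6, -152.5, 21.1]
tcp_rot: [1.378, 1.57, -0.295]
contact_force: [-0.1, -0.8, -0.9]
grip_width: 23.8
```

send_rows(series="-1 0 0.3 0 0;-1 0 0.6 0 0;-1 0 0.8 0 0;-1 0 0.85 0 0;-1 0 0.85 0 0;-1 0 0.85 0 0")

```text
time: 40.2
tool_pos: [550.7, -154.9, 21.2]
tcp_rot: [-2.049, 1.57, 2.562]
contact_force: [0.1, -0.2, -0.0]
grip_width: 23.7
```

send_rows(series="-1 0 0.06 0 0;-1 0 0.12 0 0;-1 0 0.16 0 0;-1 0 0.16 0 0")

```text
time: 40.7
tool_pos: [555.8, -155.5, 21.2]
tcp_rot: [2.257, 1.571, 0.584]
contact_force: [-0.2, -0.1, -0.8]
grip_width: 23.8
```

send_rows(series="-1 0 0.05 0 0;-1 0 0.1 0 0;-1 0 0.1 0 0")

```text
time: 41.08
tool_pos: [558.3, -155.6, 21.1]
tcp_rot: [-1.775, 1.57, 2.836]
contact_force: [-3.2, 0.4, -0.3]
grip_width: 23.7
```

send_rows(series="-1 0 0.05 0 0;-1 0 0.1 0 0;-1 0 0.1 0 0")

```text
time: 41.45
tool_pos: [558.4, -155.7, 20.4]
tcp_rot: [-1.693, 1.563, 2.917]
contact_force: [-12.3, -1.6, 3.6]
grip_width: 23.7
```

send_rows(series="-1 0 -0.12 0 0;-0.2 0 -0.12 0 0;-0.2 0 -0.12 0 0;-0.2 0 -0.12 0 0;-0.2 -1 -0.12 0 0;-0.2 -3 -0.12 0 0;-0.2 -5 -0.12 0 0;-0.2 -5 -0.12 0 0")

```text
time: 42.45
tool_pos: [561.0, -156.7, 176.8]
tcp_rot: [1.284, 1.559, -0.388]
contact_force: [-0.7, -0.2, -0.6]
grip_width: 37.0
```

```bash
python3 -c "
from chk import *
plan(400,-250,180,-1.669)"
```

```text
t42.45 pos [ 561.  -156.7  176.8] phi -1.673 tilt 0.011 F [-0.7 -0.2 -0.6] w 37.0
SHIFT [-0.15 -5.02  3.64] TURN -0.04 q6->1.11 rows~3.0
```

send_rows(series="-1 0 -5 3.64 0;-1 0 -5 3.64 0;-1 0 -5 3.64 0;-1 0 -5 3.64 0;-1 0 -5 3.64 0")

```text
time: 43.08
tool_pos: [397.9, -249.0, 170.9]
tcp_rot: [2.708, 1.57, 1.034]
contact_force: [0.1, -0.0, 0.4]
grip_width: 0.2
```

Run:
```python
from chk import *
plan(500,45,23,-1.669)
t=capture('top');crop(t,190,110,310,200,6,'i1.png')
s=capture('side');crop(s,210,160,310,250,6,'i2.png')
crop(t,80,110,240,210,4,'i3.png')
for c,n in((t,'top'),(s,'side')):
  im=up(c)
  for k in(0,2,3):
    c0=PL+(k-2)*np.array([6.25,63.7])
    # rack-frame rectified at deck-top z of handle top (38)
    src=[P(c,[*(c0+D*a+N*b),38]) for a,b in((-130,-30),(-130,30),(20,30),(20,-30))]
    Hm=cv2.getPerspectiveTransform(np.float32(src),np.float32([[240,600],[0,600],[0,0],[240,0]]))
    r=cv2.warpPerspective(im,Hm,(240,600));h=cv2.cvtColor(r,cv2.COLOR_RGB2HSV)
    m=(r[...,0].astype(int)>(212 if n=='top' else 205))&(h[...,1]>50)&(r[...,2]>105)
    nn,l,st,ce=cv2.connectedComponentsWithStats(m.astype(np.uint8));i=1+np.argmax(st[1:,4])
    print(n,k,"handle along %.1f..%.1f lateral %.1f..%.1f"%(20-(st[i,1]+st[i,3])/4,20-st[i,1]/4,30-(st[i,0]+st[i,2])/4,30-st[i,0]/4))
```

```text
t43.08 pos [ 397.9 -249.   170.9] phi -1.674 tilt 0.001 F [ 0.1 -0.   0.4] w 0.2
SHIFT [  4.94   2.37 -10.1 ] TURN -0.06 q6->1.76 rows~5.5
top 0 handle along -89.8..-15.5 lateral -7.8..16.0
top 2 handle along -88.8..-13.2 lateral -6.5..20.5
top 3 handle along -89.2..-14.8 lateral -7.2..20.8
side 0 handle along -41.5..-14.0 lateral -11.8..6.5
side 2 handle along -34.8..-18.0 lateral -10.5..9.0Traceback (most recent call last):
  File "<stdin>", line 15, in <module>
    return _wrapfunc(a, 'argmax', axis=axis, out=out, **kwds)
    return bound(*args, **kwds)
ValueError: attempt to get argmax of an empty sequence
```

View pics/i1.png

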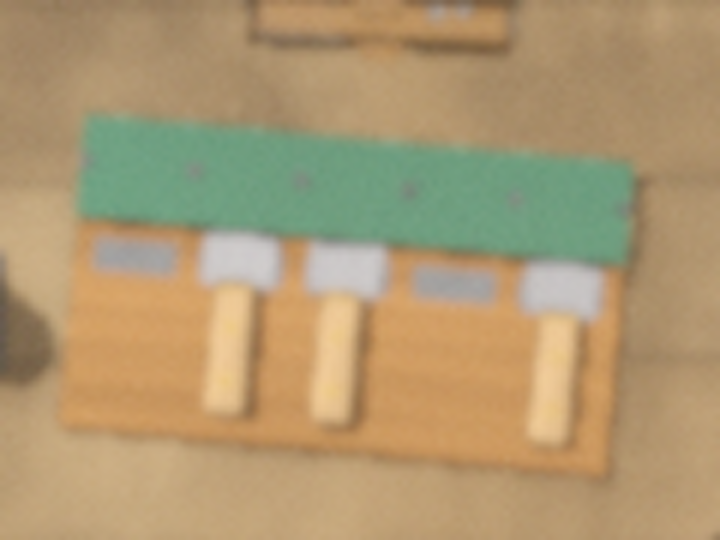

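View pics/i2.png

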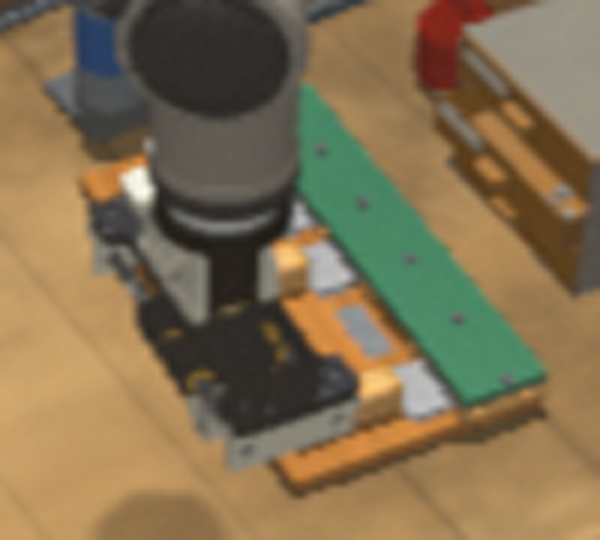

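View pics/i3.png

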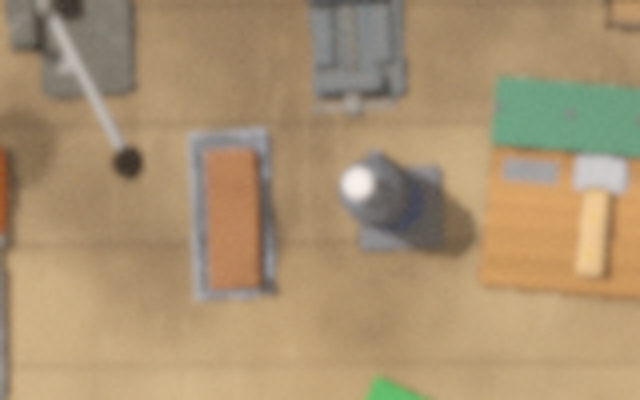

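Run:
```python
from chk import *
t=capture('top');crop(t,115,130,165,195,10,'j1.png')
s=capture('side');crop(s,180,130,260,190,9,'j2.png')
im=up(t);hsv=cv2.cvtColor(im,cv2.COLOR_RGB2HSV);f=im.astype(int)
stone=(hsv[...,1]>80)&(f[...,2]<115)
ms=comp(stone,P(t,[596,368,20]));print(ms.sum(),fit(t,ms,[(0,0,3,27,45,125)],(596,366,1.63)))
r=cv2.minAreaRect(np.argwhere(ms)[:,::-1].astype(np.float32));print(r)
for c in(t,s):print([(round(d['score'],2),np.round(d['point'])) for d in place_of(c,'stone_center')])
```

```text
16073 (np.float64(591.6), np.float64(361.9), np.float64(1.636), np.float64(0.163))
((831.3033447265625, 989.0791015625), (207.49136352539062, 81.98539733886719), 88.91908264160156)
[(0.74, array([593., 353.,  14.])), (0.68, array([405., 182.,  11.]))]
[(0.67, array([406., 183.,  12.])), (0.54, array([587., 356.,  21.])), (0.48, array([ 673., -169.,   15.])), (0.18, array([647.,  28.,  22.]))]
```

View pics/j1.png

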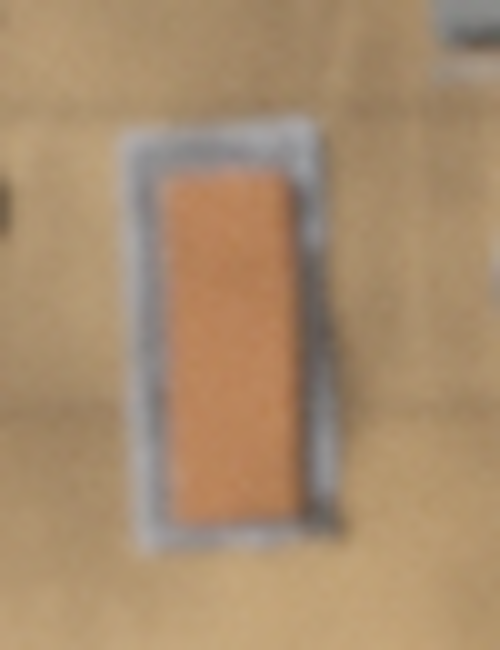

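View pics/j2.png

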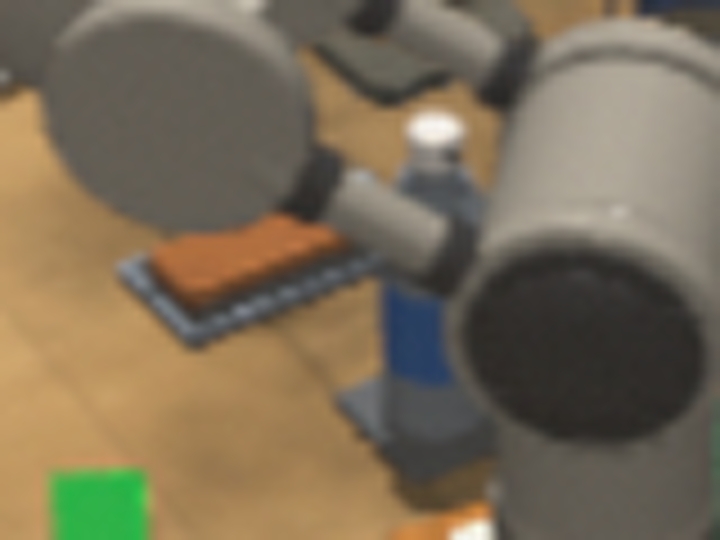

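```bash
python3 -c "
from chk import *
plan(430,0,230,-.5)
t=capture('top');print(-t['R'].T@t['t']);s=capture('side');print(-s['R'].T@s['t'])"
```

```text
t43.38 pos [ 398.4 -248.4  171. ] phi -1.671 tilt 0.000 F [ 0.2  0.8 -0.7] w 0.4
SHIFT [-1.97  0.22 -8.34] TURN -13.42 q6->0.50 rows~6.3
[ 421.64308436  -88.1764895  1515.3663693 ]
[ -192.01807924 -1144.70660083  1292.38591246]
```

send_rows(series="-1 -2 0.22 -8.34 -13.4;-1 -2 0.22 -8.34 -13.4;-1 -2 0.22 -8.34 -13.4;-1 -2 0.22 -8.34 -13.4;-1 -2 0.22 -8.34 -13.4;-1 -2 0.22 -8.34 -13.4;-1 -2 0.22 -8.34 -13.4")

```text
time: 44.35
tool_pos: [429.9, -0.1, 231.3]
tcp_rot: [0.532, 1.571, 0.033]
contact_force: [-0.2, -0.1, 0.4]
grip_width: 0.5
```

```bash
python3 -c "
from chk import *
plan(260,450,230,0)"
```

```text
t44.35 pos [ 4.299e+02 -1.000e-01  2.313e+02] phi -0.499 tilt 0.000 F [-0.2 -0.1  0.4] w 0.5
SHIFT [  0.04  10.46 -12.15] TURN -5.72 q6->1.05 rows~7.7
```

send_rows(series="-1 0 10.4 -12.1 -5.7;-1 0 10.4 -12.1 -5.7;-1 0 10.4 -12.1 -5.7;-1 0 10.4 -12.1 -5.7;-1 0 10.4 -12.1 -5.7;-1 0 10.4 -12.1 -5.7;-1 0 10.4 -12.1 -5.7;-1 0 10.4 -12.1 -5.7")

```text
time: 45.35
tool_pos: [260.7, 450.2, 231.1]
tcp_rot: [1.502, 1.57, 1.498]
contact_force: [1.1, -0.3, 0.1]
grip_width: 0.4
```

Run:
```python
from chk import *
t=capture('top');crop(t,115,130,165,195,10,'k1.png')
s=capture('side');crop(s,180,130,260,190,9,'k2.png');crop(s,210,160,310,250,6,'k3.png')
# predicted stone outline if flat at tray limit
for n,c,(u0,v0,u1,v1) in(('top',t,(115,130,165,195)),('side',s,(180,130,260,190))):
    k=9;im=cv2.resize(c['pixels'][v0:v1,u0:u1,::-1],None,fx=k,fy=k,interpolation=cv2.INTER_CUBIC)
    def box(cx,cy,yaw,lx,ly,z,col):
        cs,sn=np.cos(yaw),np.sin(yaw)
        p=[proj(c,[cx+cs*a*lx-sn*b*ly,cy+sn*a*lx+cs*b*ly,z]) for a,b in((-.5,-.5),(.5,-.5),(.5,.5),(-.5,.5))]
        p=np.round(((np.array(p)+.5-[u0,v0])*k)).astype(int);cv2.polylines(im,[p],True,col,1)
    box(596.8,368,.057,151,71,9,(255,0,0));box(596.8,368,.057,139,59,3,(255,255,0))
    box(593,362,.057+np.pi/2,45,125,27,(0,255,0));box(593,362,.057+np.pi/2,45,125,3,(0,0,255))
    cv2.imwrite(f'pics/k_{n}.png',im)
```

```text
(no output)
```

View pics/k_top.png

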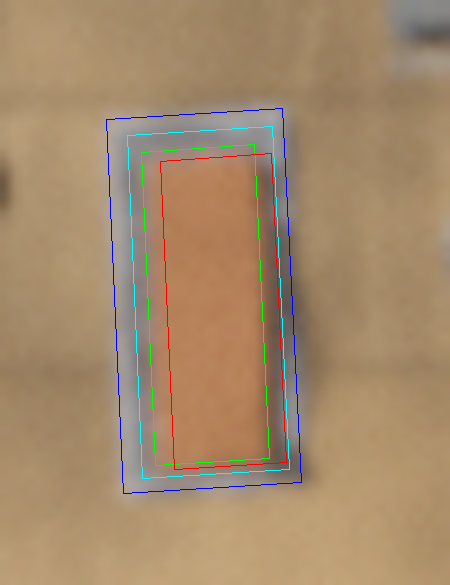

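View pics/k_side.png

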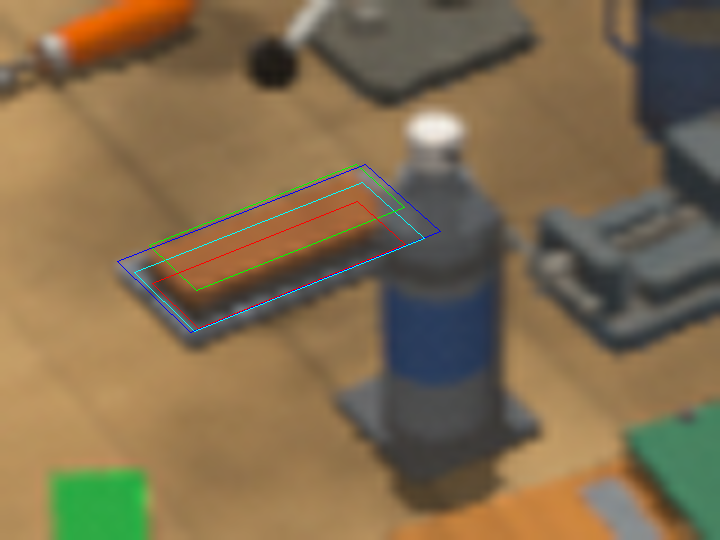

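View pics/k2.png

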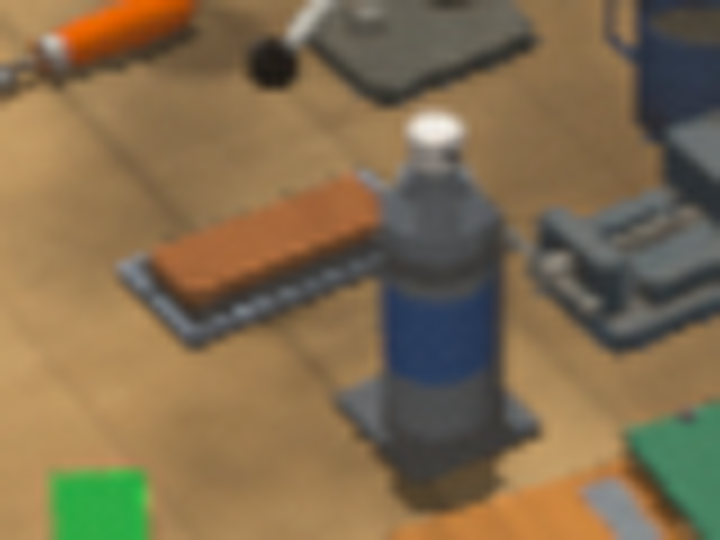

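View pics/k3.png

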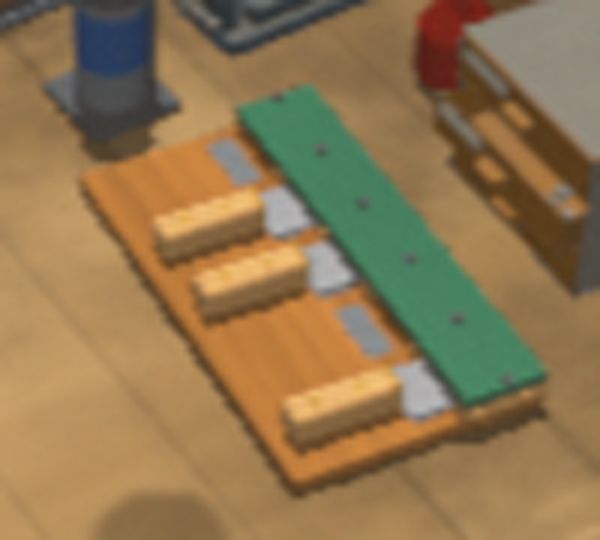

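Run:
```python
from chk import *
t=capture('top');s=capture('side')
crop(t,125,140,155,190,12,'l1.png');crop(s,190,140,230,172,18,'l2.png')
np.save('t.npy',t['pixels']);np.save('s.npy',s['pixels'])
```

```text
(no output)
```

View pics/l1.png

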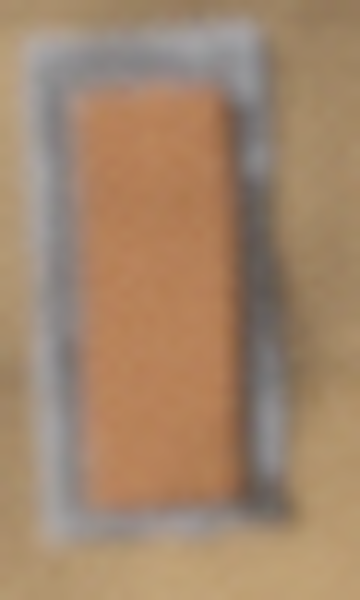

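View pics/l2.png

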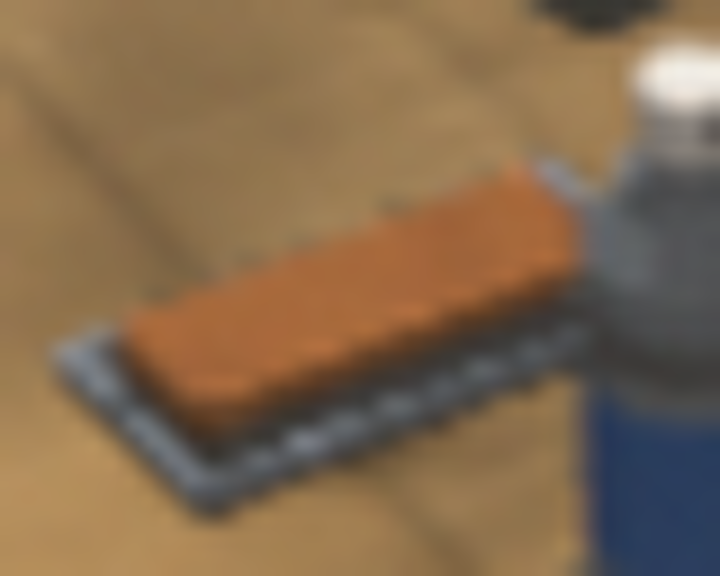

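Run:
```python
from chk import *
t=capture('top');s=capture('side')
def tri(a,b):
    A=[];B=[]
    for c,(u,v) in((t,a),(s,b)):
        Pm=c["mtx"]@np.c_[c["R"],c["t"]]
        for r,k in((0,u),(1,v)): q=Pm[r]-k*Pm[2];A.append(q[:3]);B.append(-q[3])
    return np.linalg.lstsq(np.array(A),np.array(B),rcond=None)[0].round(1)
T=lambda x,y:(125+x/12-.5,140+y/12-.5);S=lambda x,y:(190+x/18-.5,140+y/18-.5)
print("-x+y",tri(T(88,502),S(128,330)));print("-x-y",tri(T(242,500),S(212,402)));print("+x+y",tri(T(78,90),S(525,165)));
print("rim -x+y",tri(T(42,538),S(60,352)),"rim -x-y",tri(T(290,520),S(200,492)))
```

```text
-x+y [530.7 382.1  19.3]
-x-y [529.9 333.8  28.6]
+x+y [651.6 386.4  23.4]
rim -x+y [520.6 401.    3.9] rim -x-y [523.4 326.3   7.7]
```

```bash
python3 -c "
from chk import *
plan(593,367.5,110,1.628)"
```

```text
t45.65 pos [262.7 446.8 231.1] phi -0.007 tilt 0.001 F [-0.5 -0.2  0.6] w 0.4
SHIFT [ 4.04 -2.57 11.03] TURN -18.73 q6->-1.07 rows~8.8
```

send_rows(series="1 4.04 -2.57 11.03 -18.7;1 4.04 -2.57 11.03 -18.7;1 4.04 -2.57 11.03 -18.7;1 4.04 -2.57 11.03 -18.7;1 4.04 -2.57 11.03 -18.7;1 4.04 -2.57 11.03 -18.7;1 4.04 -2.57 11.03 -18.7;1 4.04 -2.57 11.03 -18.7")

```text
time: 46.65
tool_pos: [594.0, 365.9, 109.4]
tcp_rot: [2.141, 1.57, -2.655]
contact_force: [-0.3, -0.3, 0.6]
grip_width: 76.1
```

send_rows(series="1 0 0 0 -1.2;1 0 0 0 -1.2;1 0 0 0 -1.2")

```text
time: 47.02
tool_pos: [593.2, 367.6, 110.3]
tcp_rot: [-1.287, 1.571, 0.298]
contact_force: [0.5, -0.0, -0.6]
grip_width: 91.8
```

```bash
python3 -c "
from chk import *
plan(593,367.5,14,1.628)"
```

```text
t47.02 pos [593.2 367.6 110.3] phi 1.586 tilt 0.000 F [ 0.5 -0.  -0.6] w 91.8
SHIFT [ 3.21  0.01 -0.  ] TURN -0.48 q6->-1.07 rows~1.5
```

send_rows(series="1 1 0 0 -0.5;1 2 0 0 -0.5;1 2.8 0 0 -0.5;1 3.18 0 0 -0.5;1 3.18 0 0 -0.5;1 3.18 0 0 -0.5")

```text
time: 47.78
tool_pos: [593.7, 368.8, 16.0]
tcp_rot: [-1.167, 1.569, 0.465]
contact_force: [-0.4, 0.5, 0.5]
grip_width: 91.7
```

send_rows(series="-1 0 0 0 0;-1 0 0 0 0;-1 0 0 0 0;-1 0 0 0 0;-1 0 0 0 0;-1 0 0 0 0")

```text
time: 48.52
tool_pos: [593.3, 368.0, 14.9]
tcp_rot: [-2.328, 1.57, -0.695]
contact_force: [1.6, -4.8, 3.4]
grip_width: 45.1
```

send_rows(series="-1 -0.25 0 0 0;-1 -0.25 -0.1 0 0;-1 -0.25 -0.1 0 0;-1 0 -0.1 0 0;-1 0.07 -0.1 0 0;-1 0.07 -0.1 0 0")

```text
time: 49.28
tool_pos: [595.9, 369.2, 14.5]
tcp_rot: [-0.92, 1.57, 0.713]
contact_force: [-4.6, -0.5, 10.8]
grip_width: 44.4
```

send_rows(series="-1 0.05 0 0 0;-1 0.05 0 0 0")

```text
time: 49.52
tool_pos: [595.9, 369.2, 14.5]
tcp_rot: [-1.042, 1.569, 0.591]
contact_force: [-8.0, -3.6, 18.4]
grip_width: 44.5
```

send_rows(series="-1 -0.1 0 0 0;0.6 -0.1 0 0 0;0.6 -0.1 0 0 0;0.6 -0.1 0 0 0;0.6 -1 0 0 0;0.6 -3 0 0 0;0.6 -5 0 0 0;0.6 -6 0 0 0")

```text
time: 50.52
tool_pos: [597.0, 369.2, 195.5]
tcp_rot: [-1.175, 1.565, 0.457]
contact_force: [-0.1, 0.6, -1.2]
grip_width: 73.5
```

```bash
python3 -c "
from chk import *
plan(420,230,230,1.2)"
```

```text
t50.52 pos [597.  369.2 195.5] phi 1.633 tilt 0.006 F [-0.1  0.6 -1.2] w 73.5
SHIFT [-1.2   6.17 -4.27] TURN 4.96 q6->-0.70 rows~3.6
```

```bash
python3 -c "
from chk import *
plan(290,430,230,1.2)"
```

```text
t50.52 pos [597.  369.2 195.5] phi 1.633 tilt 0.006 F [-0.1  0.6 -1.2] w 73.5
SHIFT [-1.2  10.08  2.66] TURN 4.96 q6->-0.22 rows~5.0
```

send_rows(series="-1 -1.2 10.1 2.66 5;-1 -1.2 10.1 2.66 5;-1 -1.2 10.1 2.66 5;-1 -1.2 10.1 2.66 5;-1 -1.2 10.1 2.66 5;-1 -1.2 10.1 2.66 5;-1 -1.2 10.1 2.66 5")

```text
time: 51.4
tool_pos: [288.9, 429.9, 227.3]
tcp_rot: [-0.716, 1.57, 0.481]
contact_force: [0.8, 0.1, -0.1]
grip_width: 7.9
```

Run:
```python
from chk import *
plan(601.3,214,200,-1.4)
t=capture('top');s=capture('side')
crop(t,115,110,310,200,4,'n1.png');crop(s,180,130,310,250,5,'n2.png');crop(t,125,140,155,190,12,'n3.png')
for c,n in((t,'top'),(s,'side')):print(n,[(round(d['score'],2),np.round(d['point'])) for d in place_of(c,'cap_top')],[(round(d['score'],2),np.round(d['point'])) for d in place_of(c,'stone_center')])
# cap by white blob
for c,n in((t,'top'),(s,'side')):
    im=up(c);h=cv2.cvtColor(im,cv2.COLOR_RGB2HSV)
    m=comp((h[...,1]<40)&(h[...,2]>205),P(c,[601,214,177]));p=np.argwhere(m).mean(0)[::-1];print(n,m.sum(),unP(c,*p,177 if n=='top' else 173).round(1))
```

```text
t51.40 pos [288.9 429.9 227.3] phi 1.197 tilt 0.001 F [ 0.8  0.1 -0.1] w 7.9
SHIFT [  0.91 -12.32  -2.9 ] TURN 29.76 q6->1.74 rows~13.9
top [(0.58, array([599., 216., 178.]))] [(0.77, array([594., 368.,  13.])), (0.55, array([405., 183.,  10.]))]
side [(0.58, array([605., 215., 176.]))] [(0.82, array([590., 362.,  15.])), (0.59, array([408., 182.,  12.]))]
top 1443 [600.7 215.5 177. ]
side 401 [601.8 216.7 173. ]
```

View pics/n1.png

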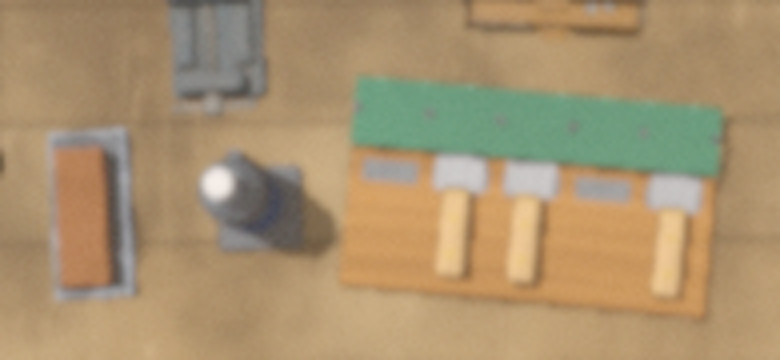

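View pics/n2.png

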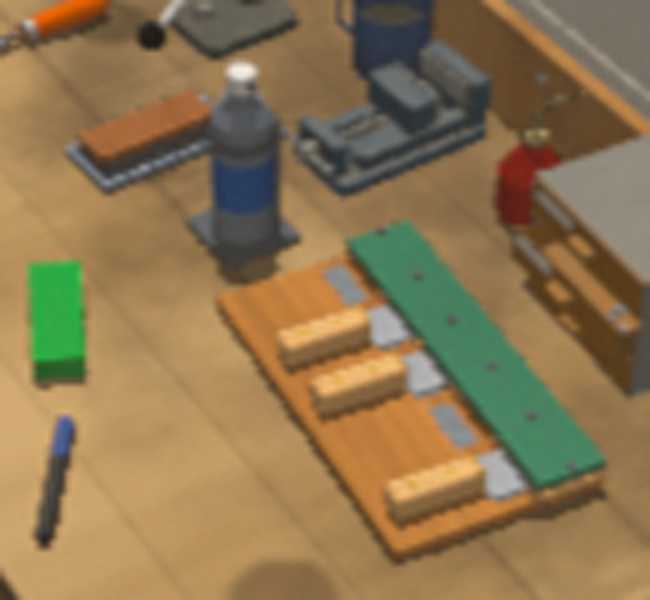

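```bash
python3 -c "
from chk import *
plan(601.5,215.5,200,1.2)"
```

```text
t51.70 pos [289.5 429.3 226.6] phi 1.195 tilt 0.001 F [ 0.  -0.1 -0.4] w 0.4
SHIFT [  0.89 -12.29  -2.81] TURN -0.06 q6->-0.86 rows~6.1
```

send_rows(series="-1 0.3 -12.29 -2.81 0;-1 0.3 -12.29 -2.81 0;-1 0.3 -12.29 -2.81 0;-1 0.3 -12.29 -2.81 0;-1 0.3 -12.29 -2.81 0;-1 0.3 -12.29 -2.81 0;-1 0.6 -12.29 -2.81 0;-1 0.89 -12.29 -2.81 0")

```text
time: 52.7
tool_pos: [600.7, 215.7, 199.1]
tcp_rot: [1.88, 1.569, 3.075]
contact_force: [0.4, 0.5, -0.8]
grip_width: 0.9
```

```bash
python3 -c "
from chk import *
plan(601.5,215.5,180,1.2)
s=capture('side');crop(s,200,110,260,180,8,'o1.png')"
```

```text
t52.70 pos [600.7 215.7 199.1] phi 1.195 tilt 0.002 F [ 0.4  0.5 -0.8] w 0.9
SHIFT [ 0.64 -0.03  0.  ] TURN -0.06 q6->-0.86 rows~0.3
```

View pics/o1.png

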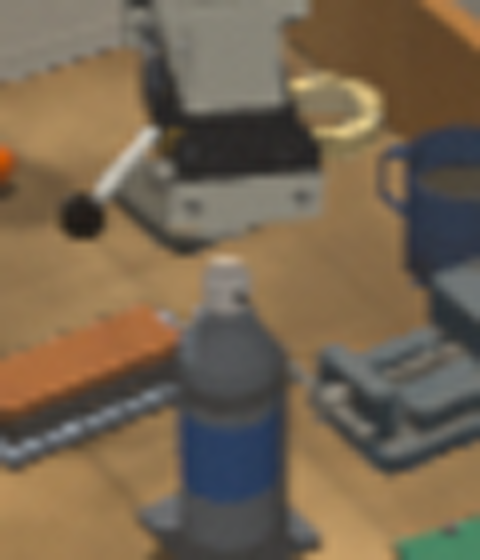

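```bash
python3 -c "
from chk import *
s=capture('side')
for X in((600.7,215.7,199),(600.7,215.7,265),(601.5,215.5,177)): print((proj(s,X)-[200,110])*8)
im=s['pixels'].copy()
crop(s,190,70,270,170,8,'o2.png')"
```

```text
[221.46511306 230.75390953]
[220.48563421 122.93223996]
[223.29456011 265.32551585]
```

View pics/o2.png

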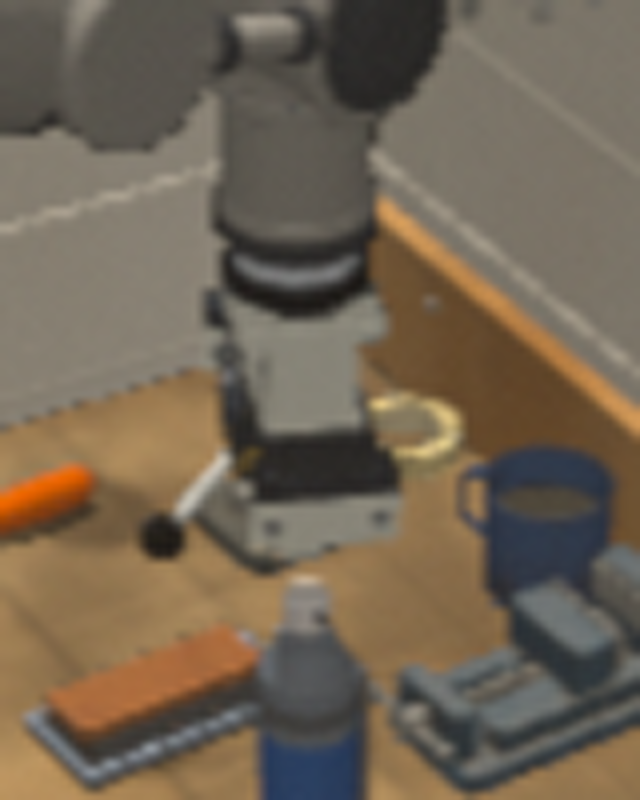

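send_rows(series="-1 0.4 0 0 0;-1 0.6 0 0 0;-1 0.7 0 0 0;-1 0.7 0 0 0")

```text
time: 53.3
tool_pos: [600.7, 216.5, 179.2]
tcp_rot: [1.384, 1.571, 2.581]
contact_force: [-0.1, 0.1, -0.1]
grip_width: 0.5
```

send_rows(series="-1 0.1 0 0 0;-1 0.15 0 0 0;-1 0.15 0 0 0")

```text
time: 53.68
tool_pos: [601.2, 216.4, 175.3]
tcp_rot: [-0.789, 1.57, 0.407]
contact_force: [0.4, 0.2, 3.4]
grip_width: 0.5
```

send_rows(series="-1 0.1 0 0 0;-1 0.15 0 0 0;-1 0.15 0 0 0")

```text
time: 54.05
tool_pos: [601.2, 216.4, 171.7]
tcp_rot: [-0.918, 1.569, 0.279]
contact_force: [-1.8, -0.4, 9.6]
grip_width: 0.6
```

send_rows(series="-1 0.05 0 0 0;-1 0.1 0 0 0;-1 0.1 0 0 0")

```text
time: 54.42
tool_pos: [601.3, 216.5, 171.5]
tcp_rot: [-0.972, 1.566, 0.224]
contact_force: [-6.7, -1.4, 22.2]
grip_width: 0.5
```

send_rows(series="-1 -0.2 0 0 0;-1 -0.5 0 0 0;-1 -1 0 0 0;-1 -2 0 0 0;-1 -2 0 0 0")

```text
time: 55.05
tool_pos: [601.9, 216.5, 230.0]
tcp_rot: [-0.97, 1.566, 0.226]
contact_force: [0.4, -0.4, -0.1]
grip_width: 0.5
```

```bash
python3 -c "
from chk import *
plan(290,430,235,1.2)"
```

```text
t55.05 pos [601.9 216.5 230. ] phi 1.196 tilt 0.005 F [ 0.4 -0.4 -0.1] w 0.5
SHIFT [-0.21 12.28  2.82] TURN -0.04 q6->-0.22 rows~6.0
```

send_rows(series="-1 -0.2 12.3 2.8 0;-1 -0.2 12.3 2.8 0;-1 -0.2 12.3 2.8 0;-1 -0.2 12.3 2.8 0;-1 -0.2 12.3 2.8 0;-1 -0.2 12.3 2.8 0;-1 -0.2 12.3 2.8 0;-1 -0.2 12.3 2.8 0")

```text
time: 56.05
tool_pos: [288.1, 429.2, 232.7]
tcp_rot: [-3.051, 1.57, -1.853]
contact_force: [0.3, 0.8, 0.7]
grip_width: 0.2
```

Run:
```python
from chk import *
t=capture('top');s=capture('side')
crop(t,80,100,400,260,2.4,'p1.png');crop(s,180,130,310,250,5,'p2.png')
for c,n in((t,'top'),(s,'side')):print(n,[(round(d['score'],2),np.round(d['point'])) for d in place_of(c,'cap_top')],[(round(d['score'],2),np.round(d['point'])) for d in place_of(c,'stone_center')])
```

```text
top [(0.58, array([599., 213., 179.])), (0.22, array([686., -40.,  15.]))] [(0.87, array([403., 180.,   9.])), (0.66, array([598., 367.,  18.]))]
side [(0.61, array([600., 213., 180.]))] [(0.78, array([404., 184.,  10.])), (0.71, array([588., 364.,  20.]))]
```

View pics/p1.png

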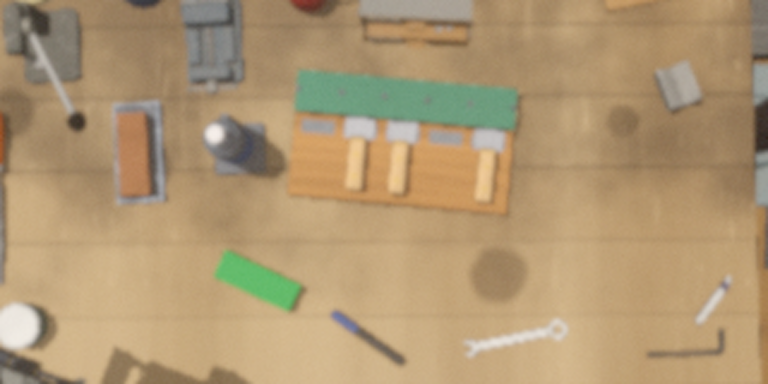

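View pics/p2.png

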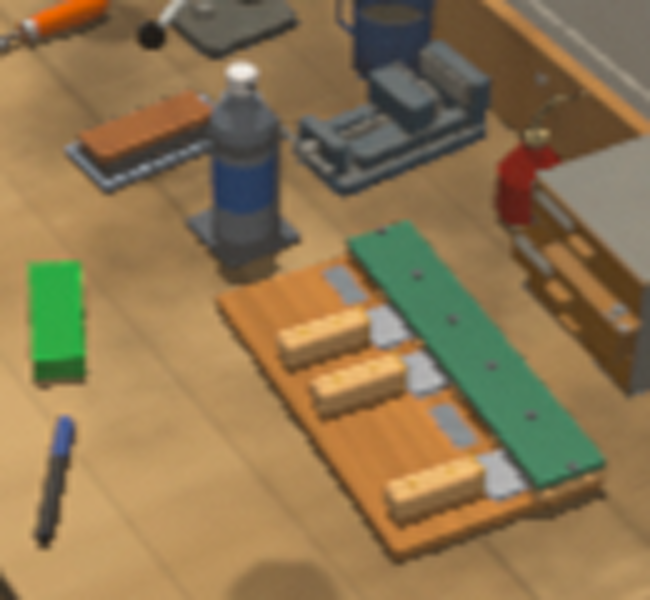

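```bash
python3 -c "
from plant import *
print(close_job())"
```

```text
the job is handed in; nothing more can be done
None
```

I put the kit away, misted the blades and handed the job in at about 56 s; no verdict came back.

- **Scrapers:** Three were on the bench. They are now blade first in slots 3, 2 and 0. Each one stopped firmly at 12–17 N, and in the top picture the three handle ends lie within about 1 mm of each other in depth. I did not give them an extra push from behind.
- **Oilstone:** I laid the brown and dark grey stone in the tray. A later picture showed it had moved about 8 mm against one rim, and my rough corner heights could not rule out a tilt. I gripped it again, centred it and set it down until it bottomed. The last pictures show it inside the rim. I left the green block alone.
- **Spray can:** With everything in place I pressed the cap until it bottomed, about 5–6 mm down at 22 N, then let it up. The last picture shows it up again, and I moved the arm clear.

**Readings that disagreed:** in the last pictures the network put the stone's centre at 18–20 mm high, where 15 mm is expected. That is close to its roughly 4 mm error, and the pictures showed no tilt. Its position for the stone also differed by about 10 mm in x between the two cameras.

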